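# Change over a glue-up jig

## Robot

A 6-joint arm with a two-finger parallel gripper is mounted at the origin on a cart in front of the work surface, level with it; the furniture and walls round the work are solid. World frame = base frame: x ahead of the robot, y to its left, z up, the work surface at z = 0. Lengths are in m, angles in degrees, forces in N, time in s.
With the tool pointing down it reaches from about 0.35 to 0.95 m from the base axis. Payload 17.4 kg.
Tool frame: the origin (TCP) lies on the centre line of the jaws, within the pads' length; the fingertips stand 22 mm ahead of it and the grasp point (between the pads) lies 3 mm ahead of it; y points along the fingers, z is the direction in which the jaws open and shut, and the axes are right-handed (so a half turn about y gives the same grasp; the last joint's range is limited). The gripper opens to 93 mm and grips with 3 to 60 N. Pads are 15 mm wide; open, the fingers measure 128 mm over their backs; the gripper's body (75 mm by 188 mm) begins 65 mm behind the grasp point.
Start: joints at [-68.629, 6.646, 82.598, -0, 90.757, -2.166], TCP at [0.27, -0.619, 0.241] pointing down, gripper open.
Joint ranges: [-162.19, 162.19], [-47.58, 125.68], [4.15, 143.07], [-65.23, 245.23], [0.69, 171.88], [-170.13, 170.13]. Speed limits (degrees/s): [108.29, 108.29, 127.2, 180, 180, 180].

## Interface

Orientations are given as [roll, pitch, yaw] about the fixed x, y, z axes, in that order (R = Rz(yaw) Ry(pitch) Rx(roll)).
In Python, from rig import observe, vision, env, nets gives the robot as it stands.
- The arm moves only by the shell command python3 -m jog 'ROWS'. ROWS is text: rows parted by semicolons, each of 5 numbers parted by spaces: the shift along the tool's x, y, z in m, then the turn about the tool's y in degrees, then the opening in per cent of the stroke, from 0 (shut) to 100 (fully open). In form: x y z spin hand; .... A call has 1 to 12 rows; each row shifts and turns the commanded pose from where the row before left it, along the tool's axes as they then stand; what a row does not reach is not made up. A row lasts 1/12 s, in which the tool goes at most 41.7 mm and 7.16 degrees, less where a joint would pass 70% of its speed; a pose out of reach is approached as far as the arm can. A call with a gripper value outside its range is refused whole. The fingers move at their own pace and stop on an object; the grip force is fixed at half the most. Time passes only in rows, so rows that do not move let the fingers close. It gives the time, the measured TCP pose, the force and the opening at its end, in the units of the state.
- observe(): the state, without advancing time (a new reading comes with each control period).
- vision.grab_frame(name): name is "side" or "top" or "wrist"; returns the picture (420x560x3 uint8, red, green, blue); there is no depth.
- vision.camera_info(name): a dict with "mtx" (3x3 intrinsics, pixels), "extrinsics" (4x4, takes a point from camera to world coordinates); the wrist camera has in their place "T_tool_cam" (4x4, takes a point from camera to tool coordinates, whose origin is the TCP and whose axes are the tool frame's). Camera axes: x right, y up, looking along -z (the intrinsics and any distortion apply to the point x, -y, -z); pixel columns grow to the right and rows downward; lengths in m; the calibration is good to about 2 mm. A picture is of the moment at which its call begins: read the wrist's pose just before it. camera_info takes no time and is no camera call.
- env.hand_in(): hands the job in, once; it reports no verdict.
Trained networks look in the newest picture that a camera, given by its name, has taken for a name from the list of things; names that differ only in an ending like _2 or _b are one class to them, and where a whole thing is asked for, a point or a joint stands for the part that bears it (a point fixed in the world has none). Each returns a list of dicts, best first, with "p" (0 to 1); they miss things now and then, are a little off and sometimes report something else, mostly with a low value. They report only what shows in the picture. A call takes as long as a camera call.
- nets.look_for(name, camera): "rect" ([left, top, right, bottom] in pixels, round what is visible of it).
- nets.regions_of(name, camera): "pixels" (420x560 bool, what is visible of it) and "rect" ([left, top, right, bottom] in pixels, round what is visible of it).
- nets.pinpoint(name, camera): "centre" ([column, row] in pixels: a listed point, or the origin of a listed thing).
The state is a dict: "time_s": time; "q": joint angles; "qd": joint speeds; "tau": joint torques, N m; "tcp_pos": TCP position; "tool_rot": TCP orientation; "force": force on the tool from outside, world axes, zero at the start; "ft_torque": the same for the moment, N m; "grip_width": finger opening in m.
Only numpy, scipy, OpenCV 4.12 (cv2) and the standard library are available. Lean on these libraries where they do the work, as an engineer would, in place of code of your own. Each camera call takes 0.05 s, during which the arm holds its last target.

## Task

Change over the glue-up jig: holding the fence's steel lock tab squeezed, slide the fence fully back, lift the glued blank out and set it in the wooden tray, then stand every loose board from the sloping stand upright on its long thin edge in the jig, face towards the fences, while the fence is still back. Then, squeezing the tab again, slide the fence up until the boards are pressed snugly together and its sprung plate is pushed about half-way in, and let the tab spring out so that the fence stays locked. Leave the scratch awl and the wooden spool alone.

Things in the scene. Friction and masses are not known exactly. Their poses are not given: they have to be found in the camera images.
- jig: Fixed wooden jig 280 x 124 mm; x points from the sliding fence (robot's side) to the fixed fence, y across, z up; origin at bench level. Bed top 12 mm above the bench, x -150 to +130. Dark fixed fence: inner face at x = +100, 100 mm wide, top 52 mm up. Low rails along the bed: inner faces at y = +-50, tops 26 mm up. Boards stand on the bed between the fences
- fence (a joint): Sliding fence, m along the jig's x: 0 = fully back (towards the robot), 0.13 = furthest forward. Gap from the fixed fence to the plate's unpressed face = 155 mm minus this value. A brake locks it anywhere (about 45 N) unless the tab is squeezed in 3 mm or more; then it slides with about 5 N
- fence_grip (a point): Middle of the squeeze handle on the sliding fence, 70 mm above the bench (jig x = -103 when fully back); axes as the jig's. Fixed wooden cheek (34 mm along x, outer face y = -22) and steel lock tab (30 mm along x, outer face y = +22 released), both up to 91 mm above the bench, from 49 up. Pinch along y: 44 mm released, 36 mm squeezed, pinch middle then at y = -4
- tab (a joint): Lock tab, m: about 0 = sprung out (locked), 0.008 = fully squeezed towards the cheek; gives at 7 N, fully in at 13 N, springs back when released. Hold it with about 25 N while sliding
- plate (a joint): Sprung pressure plate on the front of the sliding fence (88 mm wide, from 14 to 50 mm above the bench), m: 0 = out, 0.014 = pushed right in; starts to give at 3 N, 11 N at the end
- stand: Fixed sloping stand, 290 mm long (y), 90 mm deep, x away from the robot, origin at bench level. Boards lie side by side on its slope, upper long edge towards the robot, 40 degrees from upright; the slope carries a board's lower 44 mm, the upper 32 mm are free and can be pinched across the thickness with the tool tilted along the board
- tray: Fixed open wooden tray, 150 (x) x 130 (y) mm, 30 mm high, walls 7 mm, floor 7 mm; origin at the middle of its underside
- blank_mid (a point): Centre of the glued blank left in the jig: a block of three boards, 54 mm (x, across the glue lines) x 84 mm (y) x 76 mm (z) high; 0.25 kg; stands on the jig's bed near the fixed fence. Take it across the 54 mm
- awl: Scratch awl with a wooden handle lying flat, 139 mm long, 31 mm high: a bystander, leave alone
- spool: Turned wooden spool, 42 mm across, 70 mm high: a bystander, leave alone
- board_1_mid (a point): Centre of a loose flat board, 84 mm long (y) x 76 mm wide (z, up the slope) x 18 mm thick (x), 0.08 kg, lying on the sloping stand; may be absent
- board_2_mid (a point): Centre of a loose flat board, 84 mm long (y) x 76 mm wide (z, up the slope) x 18 mm thick (x), 0.08 kg, lying on the sloping stand; may be absent
- board_3_mid (a point): Centre of a loose flat board, 84 mm long (y) x 76 mm wide (z, up the slope) x 18 mm thick (x), 0.08 kg, lying on the sloping stand; may be absent

How it is judged:
By the outcome, as a careful person would: the job done as asked, in the order asked, and still so for the second after the job is handed in, with the robot touching nothing.
Of board_1, board_2, board_3 only 2 to 3 are there at a start; the rules pass over those that are not, and their reading is None.
At some moment in a run one of blank may be knocked a few centimetres aside while the robot is not near it.
It also fails if it takes over 210 s, if anything falls off the work surface, if the arm or the gripper's body presses on something with over 40 N, if the wrist force passes 120 N, or if a joint passes its speed limit or range.

## Working session

There is one attempt and no reset: what is moved stays moved. The work goes in short steps, Python scripts to look and compute and a shell command to move; the robot and the scene stay as the last step left them, time stands still between calls to the robot, and variables do not carry over. Pictures are saved under pics/ and viewed, and the job is handed in when it is done.

```bash
ls -la; mkdir -p pics; python3 - <<'E'
from rig import observe, vision, env, nets
import cv2
s=observe(); print(s)
for n in ("side","top","wrist"):
    im=vision.grab_frame(n); cv2.imwrite(f"pics/{n}0.png",im[:,:,::-1])
    ci=vision.camera_info(n); print(n,ci)
E
```

```text
total 12
drwxr-xr-x  3 agent agent 4096 Dec  6 17:45 .
drwxr-xr-x 23 root  root  4096 Dec  6 17:45 ..
drwxr-xr-x  2 agent agent 4096 Dec  6 17:45 pics
{'time_s': 0.0, 'q': array([-6.86290721e+01,  6.67437087e+00,  8.26362820e+01,  1.27996613e-03,
        9.07552407e+01, -2.16438587e+00]), 'qd': array([ 0.0437967 ,  0.06302639, -0.03086266,  0.03626315,  0.03601795,
       -0.02898652]), 'tau': array([-5.59108259e-03, -7.21283627e+01, -6.22613096e+01,  7.74925528e-02,
        2.37981789e-02, -1.48077124e-04]), 'tcp_pos': array([ 0.26948536, -0.61867958,  0.23989645]), 'tool_rot': array([-9.00657982e+01,  3.76754187e-03, -1.56464672e+02]), 'force': array([-0.01578214, -0.78207227,  0.25226867]), 'ft_torque': array([ 0.00840379, -0.02499251, -0.00284875]), 'grip_width': 0.09306584052351909}
side {'mtx': array([[484.10287784,   0.        , 275.98719608],
       [  0.        , 484.10287784, 213.66563015],
       [  0.        ,   0.        ,   1.        ]]), 'extrinsics': array([[-0.99861291,  0.04545032, -0.02658052,  0.53044372],
       [-0.0483111 , -0.59021739,  0.80579742,  0.98535466
[... 474 characters left out ...]
2],
       [-5.05837487e-03,  1.61540489e-01,  9.86853121e-01,
         1.29173145e+00],
       [ 0.00000000e+00,  0.00000000e+00,  0.00000000e+00,
         1.00000000e+00]])}
wrist {'mtx': array([[339.57086043,   0.        , 277.78406961],
       [  0.        , 339.57086043, 208.25322217],
       [  0.        ,   0.        ,   1.        ]]), 'T_tool_cam': array([[-8.21871024e-04, -9.62510910e-01, -2.71241724e-01,
        -7.53463714e-02],
       [ 5.62152473e-04,  2.71241328e-01, -9.62511208e-01,
        -1.42753315e-01],
       [ 9.99999504e-01, -9.43539279e-04,  3.18152500e-04,
         6.39351391e-05],
       [ 0.00000000e+00,  0.00000000e+00,  0.00000000e+00,
         1.00000000e+00]])}
```

View pics/top0.png

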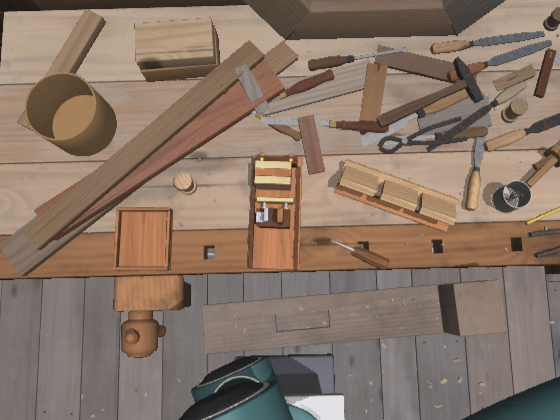

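View pics/side0.png

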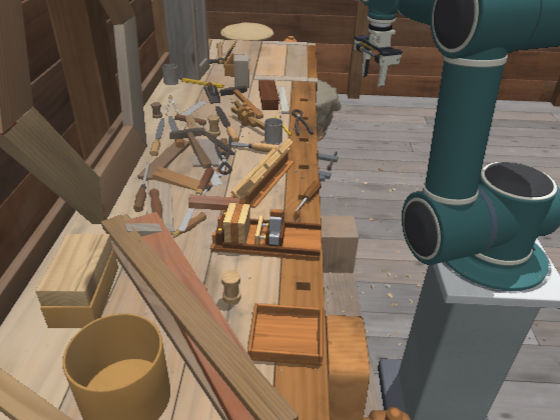

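View pics/wrist0.png

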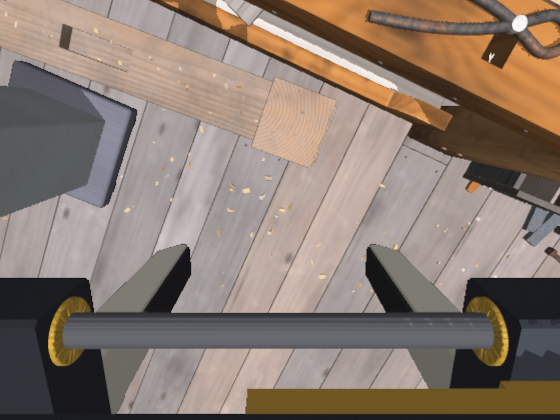

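The top view shows the tray at (143,238), the jig at (275,210) with the fence handle at (272,215), the stand with probably three boards at (365–437,180–208), the awl at (360,252) and the spool at (185,183). Next I'll measure poses.

```bash
cat > h.py <<'E'
import numpy as np, cv2
from rig import observe, vision, env, nets
from scipy.spatial.transform import Rotation as R
def campose(n):
    ci=vision.camera_info(n)
    if n=="wrist":
        s=observe(); T=np.eye(4); T[:3,:3]=R.from_euler('xyz',s['tool_rot'],degrees=True).as_matrix(); T[:3,3]=s['tcp_pos']
        return ci['mtx'],T@ci['T_tool_cam']
    return ci['mtx'],ci['extrinsics']
def ray(n,px,P=None):
    K,E=P or campose(n)
    d=np.linalg.inv(K)@np.array([px[0],px[1],1.]); d=np.array([d[0],-d[1],-d[2]])
    return E[:3,3],E[:3,:3]@d
def atz(n,px,z,P=None):
    o,d=ray(n,px,P); return o+d*(z-o[2])/d[2]
def tri(obs):
    A=np.zeros((3,3));b=np.zeros(3)
    for o,d in obs:
        d=d/np.linalg.norm(d);M=np.eye(3)-np.outer(d,d);A+=M;b+=M@o
    p=np.linalg.solve(A,b)
    res=[np.linalg.norm(np.cross(p-o,d/np.linalg.norm(d))) for o,d in obs]
    return p,max(res)
def proj(n,p,P=None):
    K,E=P or campose(n)
    c=E[:3,:3].T@(np.array(p)-E[:3,3]); v=K@np.array([c[0],-c[1],-c[2]]); return v[:2]/v[2]
def snap(n,name):
    im=vision.grab_frame(n); cv2.imwrite(f"pics/{name}.png",im[:,:,::-1]); return im
def st():
    s=observe(); print(round(s['time_s'],2),'tcp',s['tcp_pos'].round(4),'rot',s['tool_rot'].round(2),'F',s['force'].round(1),'w',round(s['grip_width'],4),'q',s['q'].round(1)); return s
E
python3 - <<'E'
from h import *
for c in("top","side"):
    vision.grab_frame(c)
    for n in("jig","fence_grip","stand","tray","blank_mid","board_1_mid","awl","spool"):
        print(c,n,[(np.round(d['centre'],1),round(d['p'],2)) for d in nets.pinpoint(n,c)][:4])
E
```

```text
top jig [(array([275.3, 206.3]), 0.61), (array([359.3, 182.5]), 0.47)]
top fence_grip [(array([273.7, 213.9]), 0.75)]
top stand [(array([391.8, 196.4]), 0.7)]
top tray [(array([145.5, 241.7]), 0.88)]
top blank_mid [(array([274.2, 174.5]), 0.82)]
top board_1_mid [(array([438.2, 209. ]), 0.61)]
top awl [(array([359.8, 249.6]), 0.64)]
top spool [(array([399.1, 198. ]), 0.37), (array([275.5, 218.3]), 0.18)]
side jig [(array([263.4, 241.5]), 0.57)]
side fence_grip [(array([275. , 222.2]), 0.83), (array([237.5, 222.6]), 0.68)]
side stand [(array([263.3, 180.3]), 0.57)]
side tray [(array([289.3, 339. ]), 0.77)]
side blank_mid [(array([234.8, 223.6]), 0.87)]
side board_1_mid [(array([276.2, 153.3]), 0.62)]
side awl [(array([307.5, 198.1]), 0.47)]
side spool [(array([228.3, 295.9]), 0.84)]
```

```bash
python3 - <<'E'
import cv2
a=cv2.imread('pics/top0.png')[130:290,230:480]; cv2.imwrite('pics/topc.png',cv2.resize(a,None,fx=3.2,fy=3.2,interpolation=cv2.INTER_CUBIC))
a=cv2.imread('pics/side0.png')[130:270,190:340]; cv2.imwrite('pics/sidec.png',cv2.resize(a,None,fx=4,fy=4,interpolation=cv2.INTER_CUBIC))
E
```

```text
(no output)
```

View pics/topc.png

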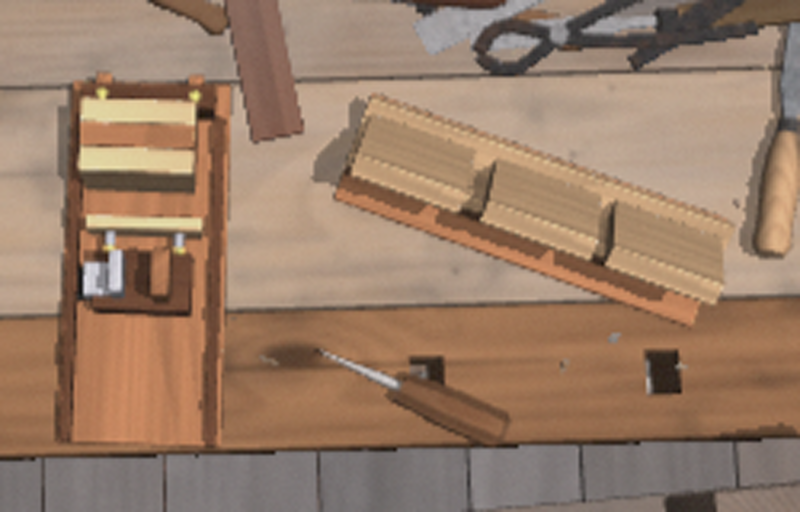

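View pics/sidec.png

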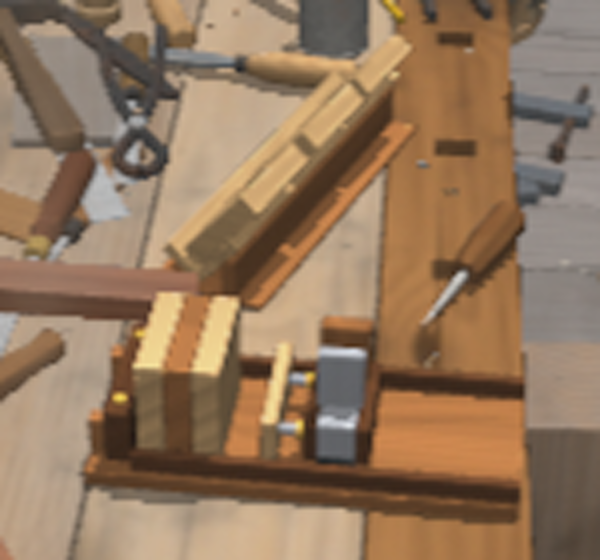

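```bash
python3 - <<'E'
from h import *
f=lambda x,y:(230+x/3.2,130+y/3.2)
g=lambda x,y:(190+x/4,130+y/4)
for nm,p in dict(nl=(60,441),nr=(217,447),fl=(75,82),fr=(230,85)).items(): print(nm,atz('top',f(*p),0.026).round(4), atz('top',f(*p),0.012).round(4))
# near-left & near right in side
print('side: near-left bottom',atz('side',g(518,508),0.0).round(4),'railtop nl', atz('side',g(520,488),0.026).round(4))
T=lambda a,b:tri([ray('top',a),ray('side',b)])
print('grip',T((273.7,213.9),(275,222.2)))
print('blank',T((274.2,174.5),(234.8,223.6)))
print('tray',T((145.5,241.7),(289.3,339)),atz('top',(145.5,241.7),0))
print('stand',atz('top',(391.8,196.4),0),atz('side',(263.3,180.3),0))
print('spool',atz('side',(228.3,295.9),0.0))
# stand base corners  (near side base edge) top crop
for p in((335,197),(690,325)): print('standbase',atz('top',f(*p),0.01).round(4))
for p in((375,95),(735,230)): print('stand far',atz('top',f(*p),0.0).round(4))
# board upper edges
for p in((353,163),(472,210),(487,212),(597,258),(610,258),(718,302)): print('board upper near edge',atz('top',f(*p),0.07).round(4))
E
```

```text
nl [0.4455 0.054  0.026 ] [0.4463 0.0553 0.012 ]
nr [ 0.4382 -0.0621  0.026 ] [ 0.4389 -0.0621  0.012 ]
fl [0.7194 0.0397 0.026 ] [0.7232 0.0408 0.012 ]
fr [ 0.7139 -0.0791  0.026 ] [ 0.7176 -0.0793  0.012 ]
side: near-left bottom [0.4471 0.0465 0.    ] railtop nl [0.448  0.0571 0.026 ]
grip (array([ 0.56635822, -0.00902906,  0.06328241]), np.float64(0.0011558984749298665))
blank (array([ 0.66763007, -0.01150435,  0.04986506]), np.float64(0.002541760696288057))
tray (array([ 0.51740675,  0.30950723, -0.00544168]), np.float64(2.778256490255919e-05)) [0.51683644 0.30793758 0.        ]
stand [ 0.61366567 -0.29874454  0.        ] [ 0.6159008  -0.30712191  0.        ]
spool [6.62112126e-01 1.98263311e-01 1.11022302e-16]
standbase [ 0.6275 -0.1575  0.01  ]
standbase [ 0.5218 -0.4225  0.01  ]
stand far [ 0.7098 -0.1924  0.    ]
stand far [ 0.5956 -0.4651  0.    ]
board upper near edge [ 0.6408 -0.1673  0.07  ]
board upper near edge [ 0.6034 -0.2527  0.07  ]
board upper near edge [ 0.6017 -0.2636  0.07  ]
board upper near edge [ 0.5656 -0.3417  0.07  ]
board upper near edge [ 0.5654 -0.3512  0.07  ]
board upper near edge [ 0.5312 -0.4271  0.07  ]
```

Three boards are present. The jig sits at about (0.589,-0.0125) with yaw -3.4°, and the stand's yaw is about -21.7°. I'll move over the jig for a closer look.

```bash
python3 -m jog '0 0 0 6.7 100;0 0 0 6.7 100;0 0 0 6.7 100;0 0 0 6.8 100;-0.013 -0.004 -0.031 0 100;-0.013 -0.004 -0.031 0 100;-0.013 -0.004 -0.031 0 100;-0.013 -0.004 -0.031 0 100;-0.013 -0.004 -0.031 0 100;-0.013 -0.004 -0.031 0 100;-0.013 -0.004 -0.031 0 100;-0.013 -0.004 -0.031 0 100'
python3 -m jog '-0.013 -0.004 -0.031 0 100;-0.013 -0.004 -0.031 0 100;-0.013 -0.004 -0.031 0 100;-0.013 -0.004 -0.031 0 100;-0.013 -0.004 -0.031 0 100;-0.013 -0.004 -0.031 0 100;-0.013 -0.004 -0.031 0 100;-0.013 -0.004 -0.031 0 100;-0.013 -0.004 -0.031 0 100;-0.013 -0.004 -0.031 0 100;-0.013 -0.004 -0.031 0 100;-0.013 -0.004 -0.031 0 100'
python3 -m jog '0 0 0 0 100;0 0 0 0 100'
python3 - <<'E'
from h import *
st(); snap('wrist','w1')
for n in("jig","fence_grip","blank_mid"):
    print(n,[(np.round(d['centre'],1),round(d['p'],2)) for d in nets.pinpoint(n,'wrist')][:3])
E
```

```text
time_s: 2.05
tcp_pos: [0.3883, -0.3759, 0.273]
tool_rot: [-90.0, 0.0, 176.6]
force: [0.3, -0.6, -0.1]
grip_width: 0.0928
time_s: 3.05
tcp_pos: [0.5659, -0.0134, 0.3211]
tool_rot: [-90.0, 0.0, 176.6]
force: [0.7, -1.3, 0.5]
grip_width: 0.0933
time_s: 3.22
tcp_pos: [0.5658, -0.0139, 0.3205]
tool_rot: [-90.0, -0.0, 176.8]
force: [0.2, -0.7, -0.2]
grip_width: 0.0928
3.22 tcp [ 0.5658 -0.0139  0.3205] rot [-9.0000e+01 -2.0000e-02  1.7678e+02] F [ 0.2 -0.7 -0.2] w 0.0928 q [-4.  -7.5 89.3 -0.  98.2 89.2]
jig [(array([277. , 146.7]), 0.91)]
fence_grip [(array([271.9, 182.6]), 0.65)]
blank_mid [(array([268.2,  94.1]), 0.97), (array([273.4, 180.1]), 0.36)]
```

View pics/w1.png

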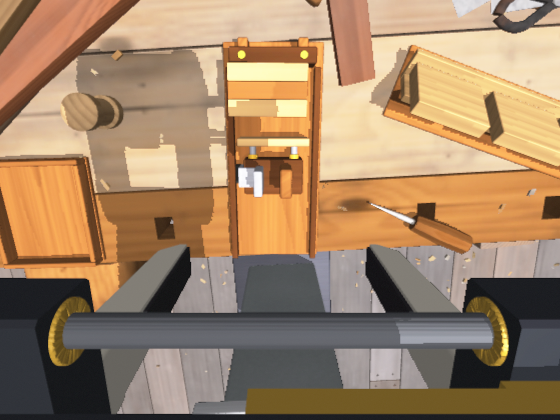

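```bash
python3 - <<'E'
import cv2
a=cv2.imread('pics/w1.png')[35:265,215:330]; cv2.imwrite('pics/w1c.png',cv2.resize(a,None,fx=5,fy=2.6*1,interpolation=cv2.INTER_CUBIC))
a=cv2.imread('pics/w1.png')[130:205,215:330]; cv2.imwrite('pics/w1d.png',cv2.resize(a,None,fx=6,fy=6,interpolation=cv2.INTER_CUBIC))
from h import *
for p in((232,257),(316,256),(224,43),(322,43)): print(atz('wrist',p,0.026).round(4))
print('grip',atz('wrist',(271.9,182.6),.07).round(4)); print('jig',atz('wrist',(277,146.7),.0).round(4));print('blank',atz('wrist',(268.2,94.1),.05).round(4))
E
```

```text
[0.4504 0.0547 0.026 ]
[ 0.4451 -0.0623  0.026 ]
[0.7227 0.0381 0.026 ]
[ 0.7159 -0.0771  0.026 ]
grip [ 0.5614 -0.0089  0.07  ]
jig [ 0.5961 -0.0168  0.    ]
blank [ 0.6614 -0.0107  0.05  ]
```

View pics/w1c.png

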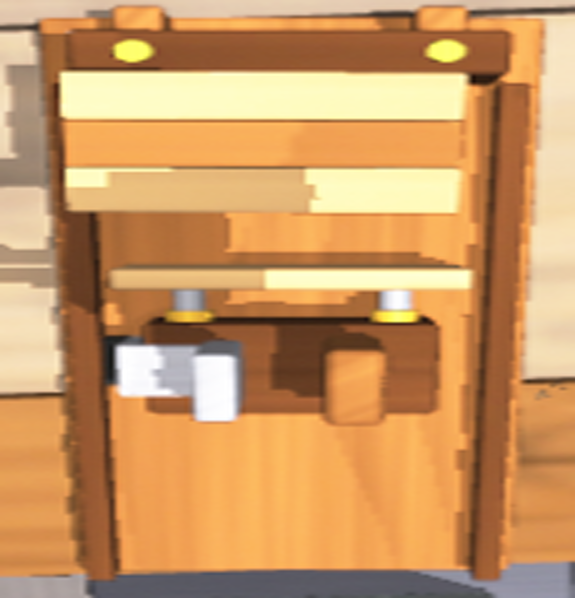

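View pics/w1d.png

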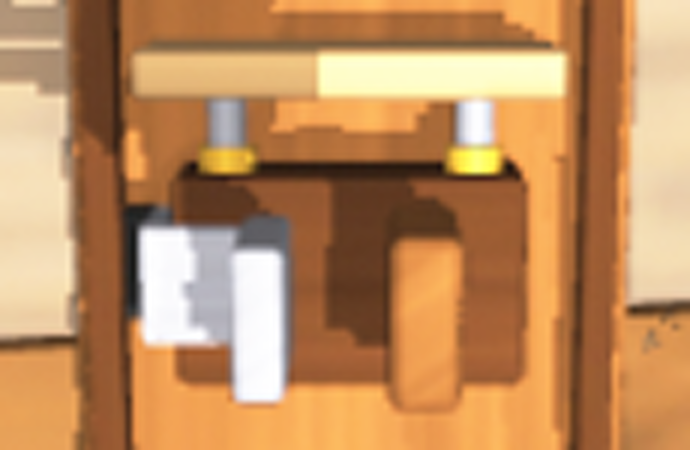

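```bash
cat >> h.py <<'E'
YAW=np.radians(-3.4); JX=np.array([np.cos(YAW),np.sin(YAW)]); JY=np.array([-np.sin(YAW),np.cos(YAW)])
def tool(delta):  # world delta -> tool shift
    Rm=R.from_euler('xyz',observe()['tool_rot'],degrees=True).as_matrix(); return Rm.T@np.array(delta)
E
python3 - <<'E'
from h import *
f=lambda x,y:(215+x/6,130+y/6)
a=[];
for nm,p in dict(tabNear=(232,400),tabFar=(232,250),chN=(460,408),chF=(460,240)).items():
    w=atz('wrist',f(*p),.091); a.append(w); print(nm,w.round(4))
m=np.mean(a,0); print(m, 'width',np.dot(JY,(a[0]+a[1]-a[2]-a[3])[:2]/2),'xlen',np.dot(JX,(a[1]-a[0])[:2]),np.dot(JX,(a[3]-a[2])[:2]))
# fixed-fence corners/centerline
for p in((85,580),(498,580),(40,35),(540,30),(60,215),(460,210)):
    q=(215+p[0]/5,35+p[1]/2.6); print(p,atz('wrist',q,.026).round(4),atz('wrist',q,.088).round(4))
E
```

```text
tabNear [0.5507 0.0121 0.091 ]
tabFar [0.579  0.0098 0.091 ]
chN [ 0.5466 -0.0307  0.091 ]
chF [ 0.5784 -0.0322  0.091 ]
[ 0.56368883 -0.01025819  0.091     ] width 0.04245607870608017 xlen 0.028454011494860282 0.03185841670338956
(85, 580) [0.4488 0.0549 0.026 ] [0.476  0.0442 0.088 ]
(498, 580) [ 0.442  -0.0603  0.026 ] [ 0.4701 -0.0546  0.088 ]
(40, 35) [0.7169 0.0398 0.026 ] [0.706  0.0313 0.088 ]
(540, 30) [ 0.712  -0.0782  0.026 ] [ 0.7018 -0.07    0.088 ]
(60, 215) [0.6379 0.043  0.026 ] [0.6382 0.034  0.088 ]
(460, 210) [ 0.6343 -0.0565  0.026 ] [ 0.6352 -0.0514  0.088 ]
```

```bash
python3 -m jog '0.001 0.03 0 0 100;0.001 0.03 0 0 100;0 0.03 0 0 100;0 0.03 0 0 100;0 0.03 0 0 100;0 0.02 0 0 100;0 0.02 0 0 100;0 0.02 0 0 100;0 0.01 0 0 100;0 0.01 0 0 100;0 0.01 0 0 100;0 0.006 0 0 100'
python3 -m jog '0 0 0 0 70;0 0 0 0 55;0 0 0 0 45;0 0 0 0 20;0 0 0 0 20;0 0 0 0 0;0 0 0 0 0;0 0 0 0 0;0 0 0 0 0;0 0 0 0 0'
python3 - <<'E'
from h import *
st(); snap('wrist','w2'); snap('side','s2')
E
```

```text
time_s: 4.42
tcp_pos: [0.5635, -0.0153, 0.0741]
tool_rot: [-90.0, 0.0, 176.6]
force: [-0.0, -0.9, -0.5]
grip_width: 0.0929
time_s: 5.25
tcp_pos: [0.5638, -0.0121, 0.0751]
tool_rot: [-90.3, 0.0, 176.7]
force: [0.9, 29.1, 2.6]
grip_width: 0.0355
5.25 tcp [ 0.5638 -0.0121  0.0751] rot [-9.0340e+01  4.0000e-02  1.7667e+02] F [ 0.9 29.1  2.6] w 0.0355 q [ -4.   -1.7 107.    0.4  74.7  89.2]
```

View pics/w2.png

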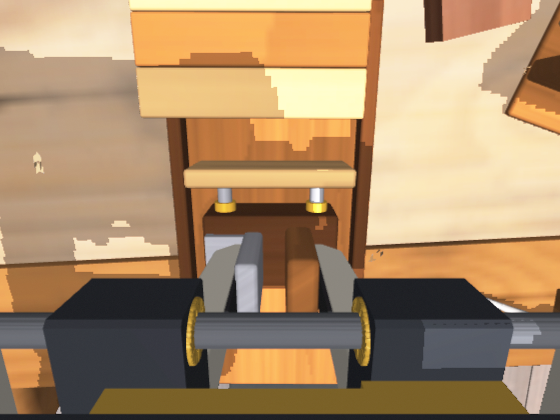

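```bash
python3 -m jog '0 0 -0.0015 0 0;0 0 -0.0015 0 0;0.004 0 0 0 0;0.006 0 0 0 0;0.008 0 0 0 0;0.008 0 0 0 0;0.008 0 0 0 0;0.008 0 0 0 0;0.008 0 0 0 0'
python3 -m jog '0.008 0 0 0 0;0.006 0 0 0 0;0.005 0 0 0 0;0.004 0 0 0 0;0 0 0 0 0'
```

```text
time_s: 6.1
tcp_pos: [0.514, -0.009, 0.0751]
tool_rot: [-90.0, 0.1, 176.6]
force: [6.5, 1.8, 0.6]
grip_width: 0.0358
time_s: 6.52
tcp_pos: [0.4912, -0.0077, 0.0752]
tool_rot: [-90.0, 0.2, 176.6]
force: [6.1, 2.0, -0.5]
grip_width: 0.0356
```

```bash
python3 -m jog '0.003 0 0 0 0;0.003 0 0 0 0;0 0 0 0 0'
python3 -m jog '0.002 0 0 0 0;0 0 0 0 0'
python3 -m jog '0.002 0 0 0 0;0 0 0 0 0'
```

```text
time_s: 6.77
tcp_pos: [0.4871, -0.0075, 0.0757]
tool_rot: [-90.0, 0.4, 176.6]
force: [24.2, 1.5, -7.3]
grip_width: 0.0358
time_s: 6.93
tcp_pos: [0.4855, -0.0074, 0.0758]
tool_rot: [-90.0, 0.5, 176.6]
force: [27.5, 1.1, -7.9]
grip_width: 0.0357
time_s: 7.1
tcp_pos: [0.4836, -0.0073, 0.076]
tool_rot: [-90.0, 0.5, 176.6]
force: [27.3, 0.1, -7.1]
grip_width: 0.0355
```

```bash
python3 -m jog '-0.002 0 0 0 0;0 0 0 0 100;0 0 0 0 100;0 0 0 0 100;0 0 0 0 100;0 0 0 0 100;0 0 0 0 100;0 -0.02 0 0 100;0 -0.03 0 0 100;0 -0.03 0 0 100;-0.02 -0.03 0 0 100;-0.03 -0.03 0 0 100'
python3 -m jog '-0.03 -0.03 0 0 100;-0.03 -0.02 0 0 100;-0.03 0 0 0 100;0 0 0 0 100;0 0 0 0 100'
python3 - <<'E'
from h import *
st(); snap('wrist','w3'); snap('side','s3')
print([(np.round(d['centre'],1),round(d['p'],2)) for d in nets.pinpoint('blank_mid','wrist')][:3])
E
```

```text
time_s: 8.1
tcp_pos: [0.5316, -0.0103, 0.2162]
tool_rot: [-90.0, 0.0, 176.6]
force: [-0.1, 0.4, 0.9]
grip_width: 0.0929
time_s: 8.52
tcp_pos: [0.6221, -0.0157, 0.2623]
tool_rot: [-90.0, -0.1, 176.6]
force: [-0.3, 0.3, 0.2]
grip_width: 0.0928
8.52 tcp [ 0.6221 -0.0157  0.2623] rot [-8.9990e+01 -1.3000e-01  1.7663e+02] F [-0.3  0.3  0.2] w 0.0928 q [-3.8 -0.1 87.6 -0.  92.6 89.6]
[]
```

View pics/w3.png

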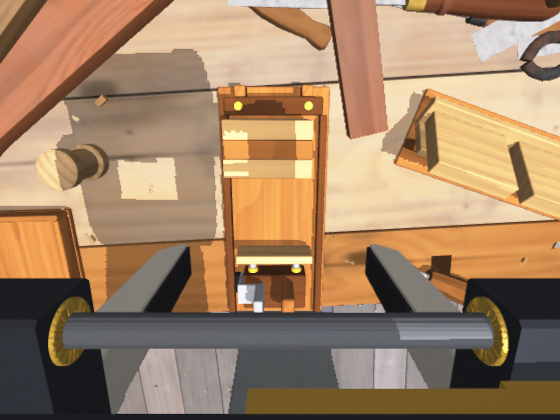

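View pics/s3.png

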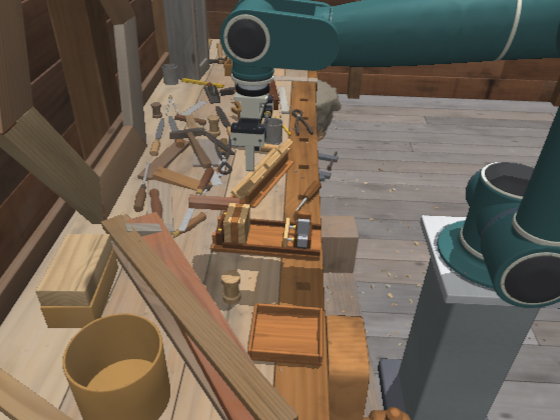

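```bash
python3 - <<'E'
import cv2
a=cv2.imread('pics/w3.png')[80:190,210:340]; cv2.imwrite('pics/w3c.png',cv2.resize(a,None,fx=6,fy=5,interpolation=cv2.INTER_CUBIC))
E
```

```text
(no output)
```

View pics/w3c.png

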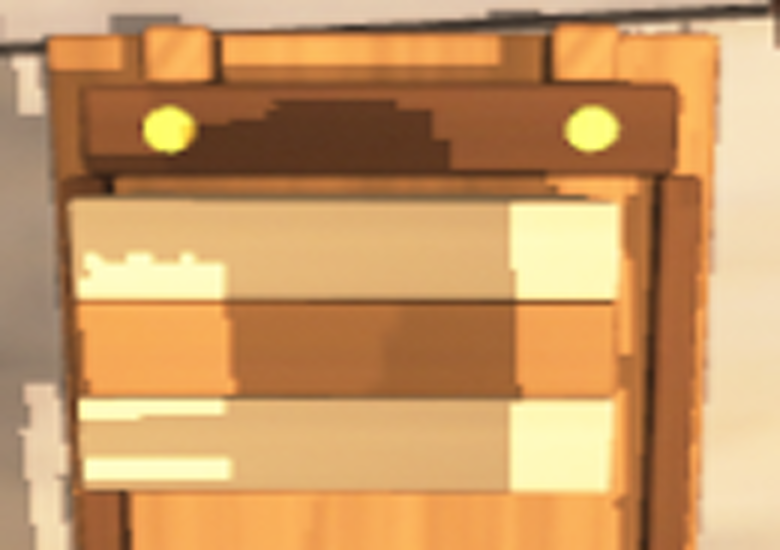

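```bash
python3 - <<'E'
from h import *
c=[]
for p in((70,200),(618,202),(612,490),(82,490)):
    w=atz('wrist',(210+p[0]/6,80+p[1]/5),.088); c.append(w[:2]); print(w.round(4))
c=np.array(c); m=c.mean(0); print('m',m, 'len',np.linalg.norm(c[0]-c[1]),np.linalg.norm(c[2]-c[3]),'thk',np.linalg.norm(c[0]-c[3]),np.linalg.norm(c[1]-c[2]))
d=c[0]-c[1]+c[3]-c[2]; print('yaw',np.degrees(np.arctan2(-d[0],d[1])))
# fixed fence inner face at top .052
for p in((85,170),(672,178)): print(atz('wrist',(210+p[0]/6,80+p[1]/5),.052).round(4))
s=st(); 
E
```

```text
[0.6922 0.0314 0.088 ]
[ 0.687  -0.0513  0.088 ]
[ 0.6341 -0.0487  0.088 ]
[0.639 0.035 0.088]
m [ 0.66308352 -0.00840264] len 0.08281357888814804 0.08385665164686774 thk 0.053308018148669686 0.052948801774511355
yaw -3.4389596075861824
[0.6974 0.0341 0.052 ]
[ 0.6902 -0.064   0.052 ]
8.67 tcp [ 0.6207 -0.0155  0.2633] rot [-9.0000e+01 -4.0000e-02  1.7663e+02] F [ 0.2 -0.1  0.2] w 0.093 q [-3.8 -0.3 87.8 -0.  92.6 89.6]
```

```bash
python3 -m jog '0 0 0 -7 100;0 0 0 -7 100;0 0 0 -7 100;0 0 0 -7 100;0 0 0 -7 100;0 0 0 -7 100;0 0 0 -7 100;0 0 0 -7 100;0 0 0 -7 100;0 0 0 -7 100;0 0 0 -7 100;0 0 0 -7 100'
python3 -m jog '0 0 0 -6 100;-0.005 0.01 0.02 0 100;-0.005 0.02 0.022 0 100;0 0.03 0 0 100;0 0.03 0 0 100;0 0 0 0 100'
python3 - <<'E'
from h import *
s=st(); snap('wrist','w4'); print(tool(np.array([.663,-.0084,.082])-s['tcp_pos']).round(4))
print([(np.round(d['centre'],1),round(d['p'],2)) for d in nets.pinpoint('blank_mid','wrist')][:3])
E
```

```text
time_s: 9.67
tcp_pos: [0.6205, -0.0154, 0.264]
tool_rot: [-90.0, -0.0, -99.0]
force: [-0.1, 0.5, 0.1]
grip_width: 0.0928
time_s: 10.17
tcp_pos: [0.6613, -0.0078, 0.1674]
tool_rot: [-90.4, -0.0, -93.4]
force: [-0.1, -0.6, -0.5]
grip_width: 0.0932
10.17 tcp [ 0.6613 -0.0078  0.1674] rot [-9.044e+01 -1.000e-02 -9.336e+01] F [-0.1 -0.6 -0.5] w 0.0932 q [-2.9  6.8 89.2 -0.  84.4  0.5]
[0.0005 0.0854 0.0021]
[]
```

View pics/w4.png

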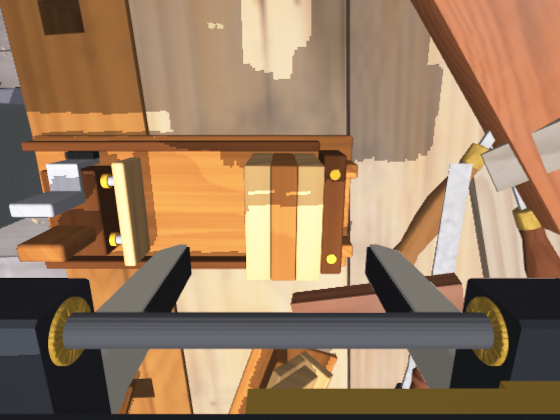

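```bash
python3 -m jog '0 0.02 0.0015 0 100;0 0.02 0.001 0 100;0 0.02 0 0 100;0 0.015 0 0 100;0 0.009 0 0 100;0 0 0 0 100;0 0 0 0 60;0 0 0 0 40;0 0 0 0 40;0 0 0 0 40;0 0 0 0 40;0 0 0 0 40'
```

```text
time_s: 11.27
tcp_pos: [0.6666, -0.0081, 0.0899]
tool_rot: [-90.0, 0.0, -93.4]
force: [-5.3, 0.2, 4.2]
grip_width: 0.0577
```

```bash
python3 -m jog '0 0 0 0 0;0 0 0 0 0;0 0 0 0 0;0 0 0 0 0'
```

```text
time_s: 11.6
tcp_pos: [0.6664, -0.0081, 0.0898]
tool_rot: [-90.0, 0.0, -93.4]
force: [-4.1, -0.4, 4.3]
grip_width: 0.0541
```

```bash
python3 -m jog '0 -0.008 0 0 0;0 -0.01 0 0 0;0 -0.016 0 0 0;0 -0.02 0 0 0;0 -0.02 0 0 0;0 -0.02 0 0 0;0 0 0 0 0'
python3 -m jog '-0.015 0 -0.008 0 0;-0.02 0 -0.011 0 0;-0.025 0 -0.014 0 0;-0.025 0 -0.014 0 0;-0.03 0 -0.016 0 0;-0.03 0 -0.016 0 0;-0.03 0 -0.016 0 0;-0.03 0 -0.016 0 0;-0.03 0 -0.016 0 0;-0.03 0 -0.016 0 0;-0.025 0 -0.014 0 0;-0.017 0 -0.01 0 0'
python3 -m jog '0 0 0 0 0;0 0 0 0 0;0 0 0 0 0'
python3 - <<'E'
from h import *
s=st(); snap('wrist','w5'); snap('top','t5'); print(tool(np.array([.517,.309,.1])-s['tcp_pos']).round(4))
for c in ('wrist','top'): print([(np.round(d['rect'],1),round(d['p'],2)) for d in nets.look_for('tray',c)][:3])
E
```

```text
time_s: 12.18
tcp_pos: [0.6679, -0.0082, 0.1888]
tool_rot: [-89.6, 0.0, -93.4]
force: [1.4, 0.4, -2.5]
grip_width: 0.0541
time_s: 13.18
tcp_pos: [0.5156, 0.3105, 0.1822]
tool_rot: [-90.1, -0.0, -93.3]
force: [0.7, -0.6, -2.8]
grip_width: 0.0538
time_s: 13.43
tcp_pos: [0.5175, 0.308, 0.1827]
tool_rot: [-90.0, -0.0, -93.3]
force: [0.4, -1.0, -2.9]
grip_width: 0.0539
13.43 tcp [0.5175 0.308  0.1827] rot [-9.004e+01 -4.000e-02 -9.335e+01] F [ 0.4 -1.  -2.9] w 0.0539 q [28.3 -1.1 96.  -0.  85.2 31.7]
[-0.001   0.0827 -0.0005]
[(array([196.7, 119.5, 372.6, 256.2]), 0.64)]
[(array([129. , 206.5, 173.8, 271. ]), 0.6)]
```

View pics/w5.png

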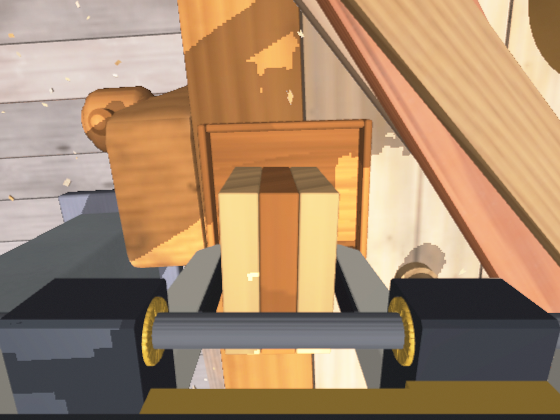

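View pics/t5.png

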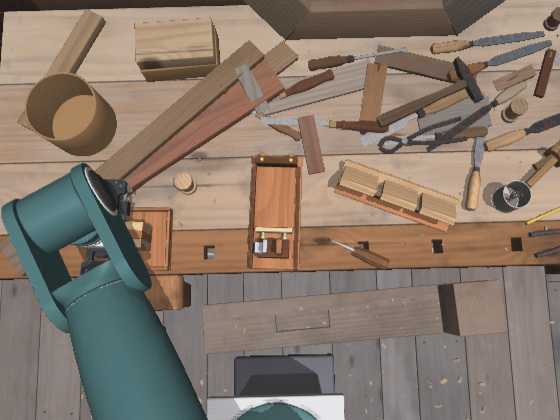

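```bash
python3 -m jog '0 0.01 0 0 0;0 0.015 0 0 0;0 0.015 0 0 0;0 0.015 0 0 0;0 0.015 0 0 0;0 0.01 0 0 0;0 0.008 0 0 0;0 0.005 0 0 0;0 0.003 0 0 0;0 0 0 0 0'
python3 -m jog '0 0.002 0 0 0;0 0 0 0 0'
```

```text
time_s: 14.47
tcp_pos: [0.5177, 0.3082, 0.0871]
tool_rot: [-90.0, -0.0, -93.4]
force: [-0.5, 0.0, -2.6]
grip_width: 0.054
time_s: 14.63
tcp_pos: [0.518, 0.3083, 0.0859]
tool_rot: [-90.0, 0.0, -93.4]
force: [-0.0, -0.4, -4.0]
grip_width: 0.054
```

```bash
python3 -m jog '0 0.001 0 0 0;0 0.001 0 0 0;0 0 0 0 0'
python3 -m jog '0 0.001 0 0 0;0 0 0 0 0'
```

```text
time_s: 14.88
tcp_pos: [0.518, 0.3084, 0.0847]
tool_rot: [-90.0, 0.0, -93.4]
force: [-4.0, -1.5, 5.2]
grip_width: 0.0541
time_s: 15.05
tcp_pos: [0.5181, 0.3085, 0.0847]
tool_rot: [-89.9, 0.1, -93.4]
force: [-7.7, -3.5, 15.9]
grip_width: 0.054
```

```bash
python3 -m jog '0 -0.001 0 0 0;0 0 0 0 70;0 0 0 0 80;0 0 0 0 100;0 0 0 0 100;0 0 0 0 100;0 -0.01 0 0 100;0 -0.02 0 0 100;0 -0.03 0 0 100;0 -0.04 0 0 100;0 -0.04 0 3 100;0 -0.03 0 4 100'
python3 -m jog '0 0 0 6 100;0 0 0 5.3 100;0.02 0 0.014 0 100;0.028 0 0.019 0 100;0.028 0 0.02 0 100;0.028 0 0.02 0 100;0.028 0 0.02 0 100;0.028 0 0.02 0 100;0.028 0 0.02 0 100;0.028 0 0.02 0 100;0.028 0 0.02 0 100;0.028 0 0.02 0 100'
python3 -m jog '0.028 0 0.02 0 100;0.028 0 0.02 0 100;0.028 0 0.02 0 100;0.028 0 0.02 0 100;0.028 0 0.02 0 100;0.024 0 0.016 0 100;0 0 0 0 100;0 0 0 0 100'
python3 - <<'E'
from h import *
s=st(); snap('wrist','w6'); snap('top','t6');snap('side','s6')
print([(np.round(d['centre'],1),round(d['p'],2)) for d in nets.pinpoint('board_1_mid','wrist')][:4])
E
```

```text
time_s: 16.05
tcp_pos: [0.5178, 0.3082, 0.258]
tool_rot: [-89.9, 0.1, -100.5]
force: [0.6, 0.7, 0.7]
grip_width: 0.0928
time_s: 17.05
tcp_pos: [0.5968, -0.0176, 0.2546]
tool_rot: [-90.0, 0.0, -111.7]
force: [0.1, 0.4, -0.1]
grip_width: 0.0928
time_s: 17.72
tcp_pos: [0.6439, -0.2123, 0.2537]
tool_rot: [-90.0, 0.0, -111.8]
force: [-0.2, -0.1, 0.3]
grip_width: 0.0931
17.72 tcp [ 0.6439 -0.2123  0.2537] rot [ -90.03    0.   -111.78] F [-0.2 -0.1  0.3] w 0.0931 q [-20.4   6.9  81.2   0.   92.    1.4]
[(array([277.5, 344.7]), 0.74), (array([152.2, 225.5]), 0.48)]
```

View pics/w6.png

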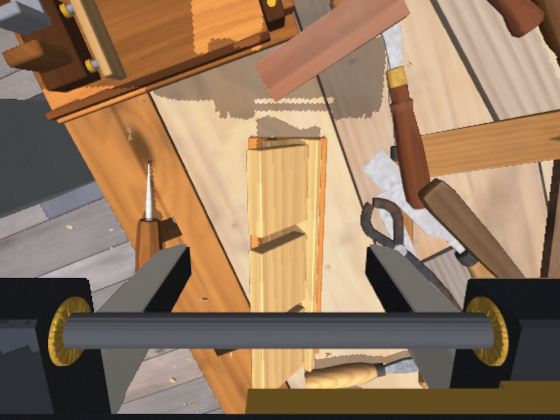

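View pics/t6.png

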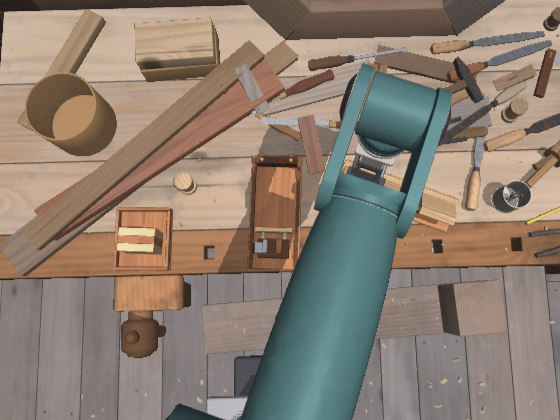

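```bash
python3 - <<'E'
import cv2
a=cv2.imread('pics/w6.png')[110:400,220:360]; cv2.imwrite('pics/w6c.png',cv2.resize(a,None,fx=5.5,fy=2.05,interpolation=cv2.INTER_CUBIC))
a=cv2.imread('pics/w6.png')[110:260,220:360]; cv2.imwrite('pics/w6d.png',cv2.resize(a,None,fx=4,fy=4,interpolation=cv2.INTER_CUBIC))
E
```

```text
(no output)
```

View pics/w6d.png

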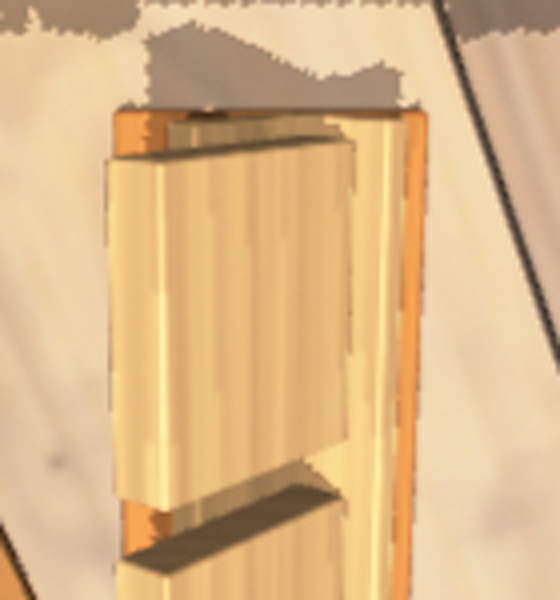

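View pics/s6.png

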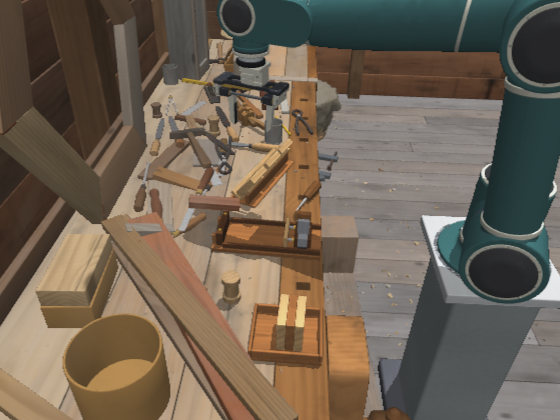

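```bash
cat >> h.py <<'E'
from scipy.optimize import least_squares
def boardpts(p,a=40,L=.084,W=.076,t=.018):
    # p=(x,y,z of board centre), yaw rad ; a deg from upright
    x,y,z,yaw=p; a=np.radians(a)
    ex=np.array([np.cos(yaw),np.sin(yaw),0]);ey=np.array([-np.sin(yaw),np.cos(yaw),0]);ez=np.array([0,0,1.])
    up=-np.sin(a)*ex+np.cos(a)*ez; n=np.cos(a)*ex+np.sin(a)*ez; c=np.array([x,y,z])
    f=lambda su,sn,sy:c+su*up*W/2+sn*n*t/2+sy*ey*L/2
    return f
E
python3 - <<'E'
from h import *
f=lambda x,y:(220+x/4,110+y/4)
obs={(1,-1,1):(108,160),(1,1,1):(165,160),(-1,1,1):(351,140),(1,-1,-1):(120,500),(1,1,-1):(168,510),(-1,1,-1):(348,443)}
P=campose('wrist')
for a in(36,40,44):
    def r(p):
        g=boardpts(p,a); return np.concatenate([proj('wrist',g(*k),P)-np.array(f(*v)) for k,v in obs.items()])
    s=least_squares(r,[.65,-.21,.05,-.38]); p=s.x; g=boardpts(p,a)
    print(a,p.round(4),np.degrees(p[3]).round(2),'rms',np.sqrt(np.mean(s.fun**2)).round(2),'U',g(1,-1,0).round(4),'ridge',g(1,1,0).round(4),'low',g(-1,1,0).round(4),g(-1,-1,0).round(4))
E
```

```text
36 [ 0.6457 -0.2097  0.0559 -0.376 ] -21.54 rms 1.06 U [ 0.6182 -0.1989  0.0813] ridge [ 0.6317 -0.2042  0.0919] low [ 0.6733 -0.2206  0.0304] [ 0.6597 -0.2153  0.0198]
40 [ 0.6461 -0.2111  0.0514 -0.3725] -21.34 rms 0.73 U [ 0.6169 -0.1997  0.0747] ridge [ 0.6298 -0.2047  0.0863] low [ 0.6753 -0.2225  0.0281] [ 0.6624 -0.2174  0.0165]
44 [ 0.6464 -0.2124  0.0465 -0.3683] -21.1 rms 1.58 U [ 0.6157 -0.2006  0.0676] ridge [ 0.6278 -0.2052  0.0801] low [ 0.677  -0.2243  0.0254] [ 0.6649 -0.2196  0.0129]
```

```bash
python3 - <<'E'
from h import *
s=st(); print(tool(np.array([.6545,-.2144,.084])-s['tcp_pos']).round(4))
E
```

```text
17.92 tcp [ 0.644  -0.21    0.2541] rot [-8.998e+01  1.000e-02 -1.116e+02] F [ 0.2 -1.4  0.4] w 0.0928 q [-20.2   6.7  81.3   0.   92.    1.4]
[0.0002 0.1701 0.0113]
```

```bash
python3 -m jog '0 0.02 0.011 0 100;0 0.03 0 0 100;0 0.03 0 0 100;0 0.03 0 0 100;0 0.02 0 0 100;0 0.01 0 0 100;0 0 0 0 100;0 0 0 0 100'
python3 - <<'E'
from h import *
st(); snap('wrist','w7')
E
```

```text
time_s: 18.58
tcp_pos: [0.6546, -0.2147, 0.1147]
tool_rot: [-90.0, 0.0, -111.6]
force: [0.7, -1.0, 0.4]
grip_width: 0.0928
18.58 tcp [ 0.6546 -0.2147  0.1147] rot [ -89.96    0.   -111.63] F [ 0.7 -1.   0.4] w 0.0928 q [-20.3  11.7  88.8   0.   79.5   1.3]
```

View pics/w7.png

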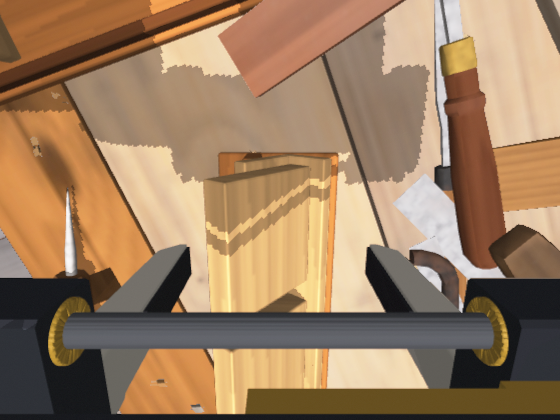

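```bash
python3 -m jog '0 0.011 0 0 100;0 0.01 0 0 100;0 0.01 0 0 100;0 0 0 0 100;0 0 0 0 100'
python3 -m jog '0 0 -0.002 0 86;0 0 -0.001 0 82;0 0 0.002 0 76;0 0 0.002 0 70;0 0 0.003 0 65;0 0 0.003 0 60;0 0 0.003 0 54;0 0 0.002 0 48;0 0 0.002 0 42;0 0 0 0 42'
python3 - <<'E'
from h import *
st(); snap('wrist','w8'); snap('side','s8')
E
```

```text
time_s: 19.05
tcp_pos: [0.6538, -0.215, 0.0816]
tool_rot: [-90.1, -0.0, -111.7]
force: [0.3, 0.2, 0.0]
grip_width: 0.0931
time_s: 19.88
tcp_pos: [0.6639, -0.2189, 0.0866]
tool_rot: [-90.6, -0.0, -111.6]
force: [-54.8, 21.8, 54.8]
grip_width: 0.0893
19.88 tcp [ 0.6639 -0.2189  0.0866] rot [-9.0570e+01 -1.0000e-02 -1.1165e+02] F [-54.8  21.8  54.8] w 0.0893 q [-20.3  14.4  88.3   0.   77.9   1.3]
```

View pics/w8.png

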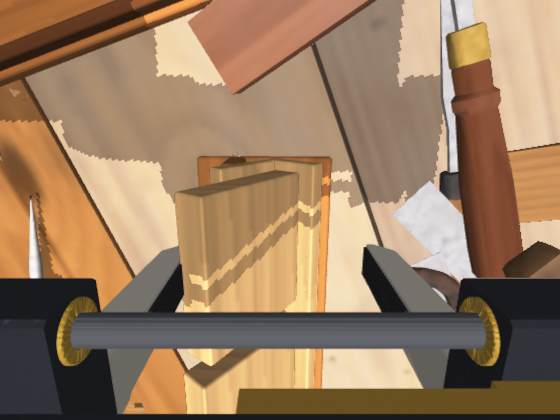

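```bash
python3 - <<'E'
import cv2
a=cv2.imread('pics/s8.png')[80:220,190:340]; cv2.imwrite('pics/s8c.png',cv2.resize(a,None,fx=4,fy=4,interpolation=cv2.INTER_CUBIC))
E
```

```text
(no output)
```

View pics/s8c.png

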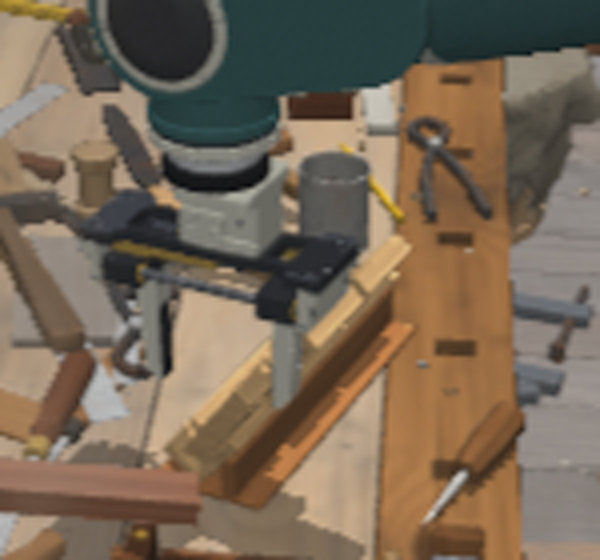

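```bash
python3 -m jog '0 0 -0.008 0 80;0 0 -0.006 0 100;0 0 0 0 100;0 0 0 0 100'
python3 - <<'E'
from h import *
st(); snap('wrist','w9')
E
```

```text
time_s: 20.32
tcp_pos: [0.6545, -0.2152, 0.0831]
tool_rot: [-89.9, 0.0, -111.7]
force: [0.0, -0.1, -0.8]
grip_width: 0.0914
20.32 tcp [ 0.6545 -0.2152  0.0831] rot [ -89.95    0.   -111.66] F [ 0.  -0.1 -0.8] w 0.0914 q [-20.3  13.   90.3   0.   76.6   1.3]
```

View pics/w9.png

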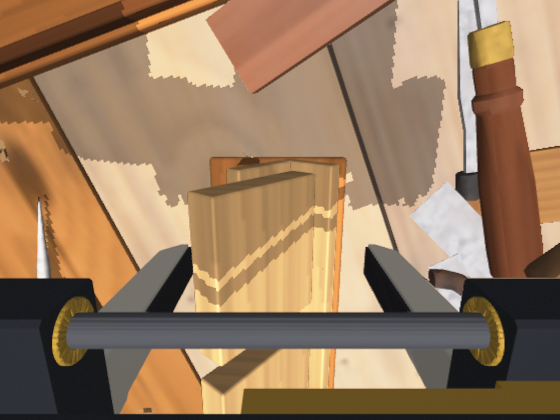

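```bash
python3 - <<'E'
import cv2
a=cv2.imread('pics/w9.png')[145:305,170:370]; cv2.imwrite('pics/w9c.png',cv2.resize(a,None,fx=3.75,fy=3.75,interpolation=cv2.INTER_CUBIC))
E
```

```text
(no output)
```

View pics/w9c.png

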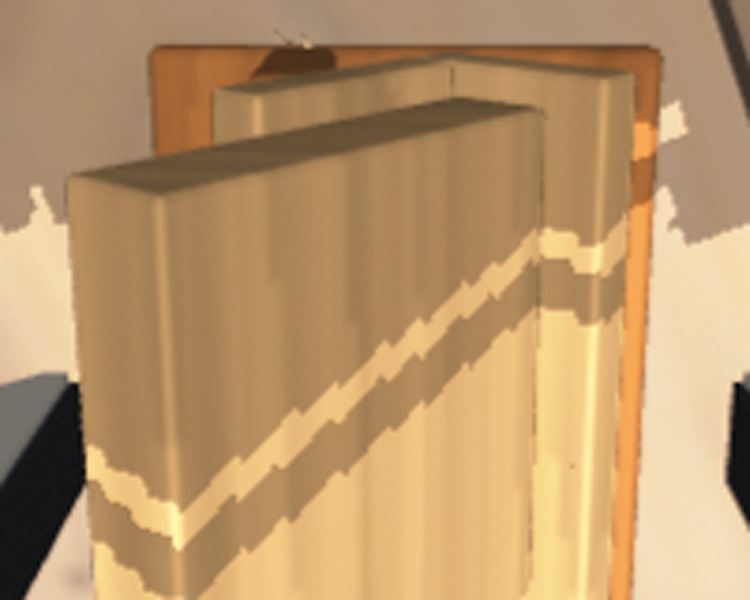

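```bash
python3 -m jog '0 0.004 0 0 100;0 0.004 0 0 100;0 0 0.003 0 100;0 0 0.003 0 100;0 -0.002 0.001 0 98;0 -0.003 0.001 0 95;0 -0.003 0.0006 0 90;0 -0.002 0 0 86;0 0 0 0 86'
python3 - <<'E'
from h import *
st(); snap('wrist','w10')
E
```

```text
time_s: 21.12
tcp_pos: [0.6625, -0.2184, 0.0855]
tool_rot: [-89.9, 0.0, -111.7]
force: [-1.7, 0.5, 2.6]
grip_width: 0.0804
21.12 tcp [ 0.6625 -0.2184  0.0855] rot [ -89.95    0.   -111.66] F [-1.7  0.5  2.6] w 0.0804 q [-20.3  13.9  89.   -0.   77.    1.3]
```

View pics/w10.png

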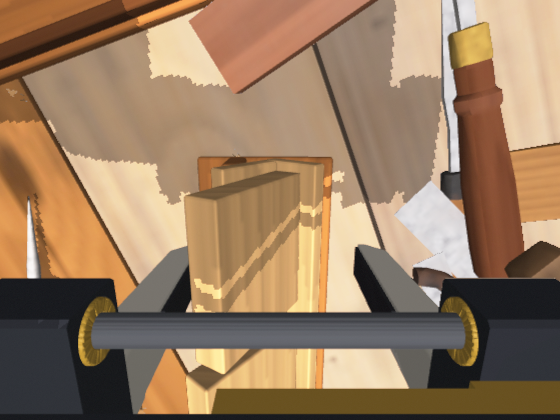

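```bash
python3 -m jog '0 -0.002 0.0007 0 84;0 -0.002 0.001 0 80;0 -0.002 0.001 0 76;0 -0.0024 0.001 0 71;0 0 0 0 71'
python3 -m jog '0 -0.0017 0.0009 0 67;0 -0.0017 0.001 0 63;0 -0.0016 0.001 0 58;0 -0.0015 0.001 0 54;0 0 0 0 54'
python3 - <<'E'
from h import *
st(); snap('wrist','w11')
E
```

```text
time_s: 21.58
tcp_pos: [0.6661, -0.2198, 0.0936]
tool_rot: [-90.0, 0.0, -111.7]
force: [0.2, 0.2, 1.2]
grip_width: 0.0667
time_s: 22.0
tcp_pos: [0.6696, -0.2212, 0.0999]
tool_rot: [-90.0, 0.0, -111.7]
force: [-0.6, 0.4, 0.3]
grip_width: 0.0509
22.0 tcp [ 0.6696 -0.2212  0.0999] rot [ -89.97    0.   -111.67] F [-0.6  0.4  0.3] w 0.0509 q [-20.4  14.2  87.3  -0.   78.5   1.3]
```

View pics/w11.png

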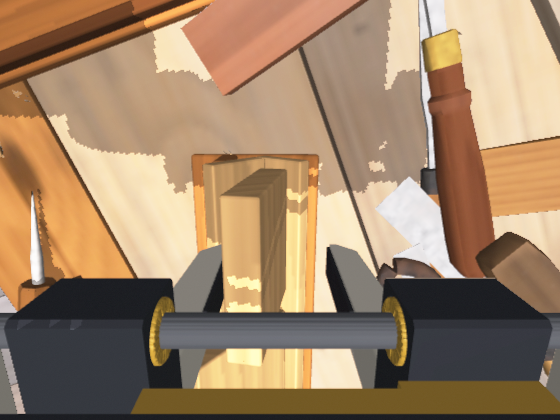

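```bash
python3 -m jog '0 -0.0015 0.001 0 50;0 -0.0013 0.001 0 45;0 -0.001 0.0005 0 40;0 -0.0005 -0.0005 0 36;0 0 -0.001 0 32;0 0 -0.001 0 28;0 0 -0.001 0 24;0 0 -0.001 0 20;0 0 -0.001 0 0;0 0 0 0 0;0 0 0 0 0;0 0 0 0 0'
python3 - <<'E'
from h import *
st(); snap('wrist','w12')
E
```

```text
time_s: 23.05
tcp_pos: [0.6665, -0.22, 0.1037]
tool_rot: [-90.0, 0.0, -111.7]
force: [0.5, -0.4, -1.0]
grip_width: 0.0175
23.05 tcp [ 0.6665 -0.22    0.1037] rot [ -90.01    0.   -111.66] F [ 0.5 -0.4 -1. ] w 0.0175 q [-20.4  13.7  87.5   0.   78.8   1.3]
```

View pics/w12.png

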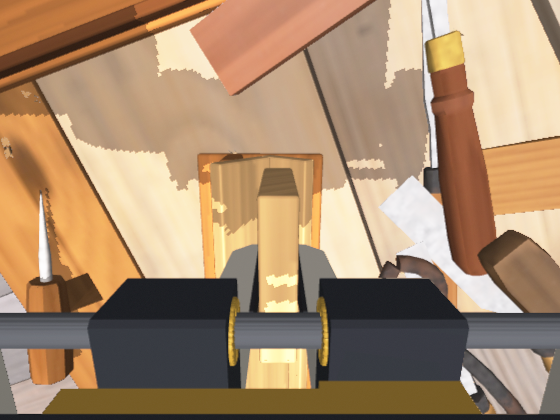

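```bash
python3 -m jog '0 -0.004 0 0 0;0 -0.008 0 0 0;0 -0.015 0 0 0;0 -0.02 0 0 0;0 -0.02 0 0 0;0 -0.02 0 -3 0;0 0 0 -5 0;0 0 0 -5 0;0 0 0 -5.3 0'
python3 -m jog '-0.01 0 0 0 0;-0.02 0 0 0 0;-0.025 0 0 0 0;-0.025 0 0 0 0;-0.025 0 0 0 0;-0.025 0 0 0 0;-0.025 0 0 0 0;-0.025 0 0 0 0;-0.014 0 -0.001 0 0;-0.01 0 -0.0015 0 0;0 0 0 0 0;0 0 0 0 0'
python3 - <<'E'
from h import *
s=st(); snap('wrist','w13'); print(tool(np.array([.676,-.0165,.1])-s['tcp_pos']).round(4))
E
```

```text
time_s: 23.85
tcp_pos: [0.6668, -0.2201, 0.1932]
tool_rot: [-89.9, -0.0, -93.1]
force: [0.6, -0.5, -0.3]
grip_width: 0.018
time_s: 24.85
tcp_pos: [0.6759, -0.0164, 0.1911]
tool_rot: [-90.0, -0.0, -93.4]
force: [0.2, -0.1, -0.1]
grip_width: 0.0176
24.85 tcp [ 0.6759 -0.0164  0.1911] rot [-8.999e+01 -2.000e-02 -9.339e+01] F [ 0.2 -0.1 -0.1] w 0.0176 q [-3.5  7.7 86.  -0.  86.2 -0.2]
[0.0001 0.0911 0.0001]
```

View pics/w13.png

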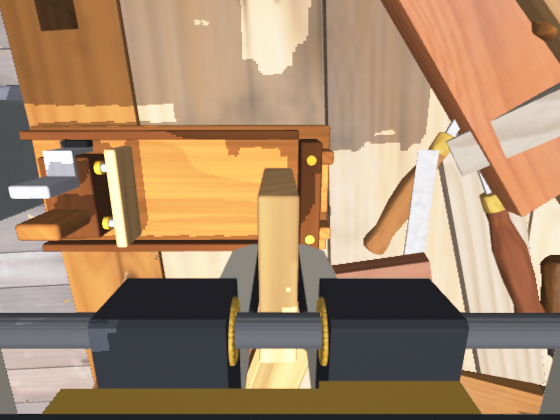

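```bash
python3 - <<'E'
from h import *
P=campose('wrist')
for p in((300,143),(300,170)): print('fence',atz('wrist',p,.052,P).round(4))
for p in((132,150),(139,235)): print('plate',atz('wrist',p,.050,P).round(4))
for p in((200,139),(200,241)): print('rail inner',atz('wrist',p,.026,P).round(4))
import cv2
a=cv2.imread('pics/w13.png')[115:265,100:340]; cv2.imwrite('pics/w13c.png',cv2.resize(a,None,fx=3.3,fy=3.3,interpolation=cv2.INTER_CUBIC))
# board lower-end profile
for z in(.11,.115,.12): print(z,proj('wrist',np.array([.676,-.0165,z])+np.r_[.042*JY+.009*JX,0],P))
E
```

```text
fence [0.6971 0.0333 0.052 ]
fence [0.6962 0.0111 0.052 ]
plate [0.5582 0.0356 0.05  ]
plate [ 0.5513 -0.0389  0.05  ]
rail inner [0.6099 0.0397 0.026 ]
rail inner [ 0.5982 -0.0567  0.026 ]
0.11 [291.4608914  164.33495642]
0.115 [291.76207973 165.47068942]
0.12 [292.07677519 166.65735566]
```

View pics/w13c.png

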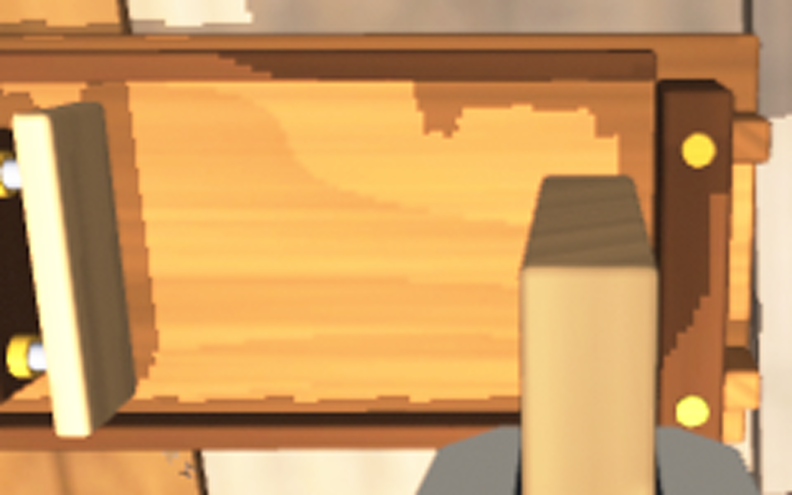

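```bash
python3 -m jog '0 0.015 0 0 0;0 0.02 0 0 0;0 0.02 0 0 0;0 0.015 0 0 0;0 0.01 0 0 0;0 0.008 0 0 0;0 0.004 0 0 0;0 0.002 0 0 0;0 0 0 0 0;0 0 0 0 0'
python3 -m jog '0 0.002 0 0 0;0 0 0 0 0'
python3 -m jog '0 0.002 0 0 0;0 0 0 0 0'
```

```text
time_s: 25.73
tcp_pos: [0.6763, -0.0163, 0.0975]
tool_rot: [-89.9, -0.0, -93.4]
force: [0.8, -0.3, -0.2]
grip_width: 0.0178
time_s: 25.9
tcp_pos: [0.6761, -0.0162, 0.095]
tool_rot: [-90.0, 0.0, -93.4]
force: [-0.3, -0.2, 0.7]
grip_width: 0.0175
time_s: 26.07
tcp_pos: [0.6759, -0.0162, 0.0925]
tool_rot: [-90.0, -0.0, -93.4]
force: [-0.4, -0.5, -1.5]
grip_width: 0.0175
```

```bash
python3 -m jog '0 0.002 0 0 0;0 0 0 0 0'
python3 -m jog '0 0.002 0 0 0;0 0 0 0 0'
python3 -m jog '0 0.0015 0 0 0;0 0 0 0 0'
```

```text
time_s: 26.23
tcp_pos: [0.6758, -0.0162, 0.0904]
tool_rot: [-90.0, -0.0, -93.4]
force: [-0.3, 0.1, -1.3]
grip_width: 0.018
time_s: 26.4
tcp_pos: [0.6759, -0.0162, 0.0884]
tool_rot: [-90.0, 0.0, -93.4]
force: [0.9, -0.0, -1.5]
grip_width: 0.0179
time_s: 26.57
tcp_pos: [0.6759, -0.0162, 0.0869]
tool_rot: [-90.0, -0.0, -93.4]
force: [-0.3, -0.0, -1.0]
grip_width: 0.0179
```

```bash
python3 -m jog '0 0.002 0 0 0;0 0 0 0 0'
python3 -m jog '0 0.002 0 0 0;0 0 0 0 0'
python3 - <<'E'
from h import *
s=st(); snap('wrist','w14'); snap('side','s14')
import cv2
a=cv2.imread('pics/s14.png')[150:280,190:340]; cv2.imwrite('pics/s14c.png',cv2.resize(a,None,fx=4.5,fy=4.5,interpolation=cv2.INTER_CUBIC))
E
```

```text
time_s: 26.73
tcp_pos: [0.6759, -0.0162, 0.0849]
tool_rot: [-90.0, 0.0, -93.4]
force: [-0.5, 0.5, -0.3]
grip_width: 0.0181
time_s: 26.9
tcp_pos: [0.6759, -0.0162, 0.0829]
tool_rot: [-90.0, 0.0, -93.4]
force: [1.0, -0.5, -1.5]
grip_width: 0.0177
26.9 tcp [ 0.6759 -0.0162  0.0829] rot [-90.02   0.   -93.37] F [ 1.  -0.5 -1.5] w 0.0177 q [-3.5 11.5 92.1  0.  76.4 -0.2]
```

View pics/s14c.png

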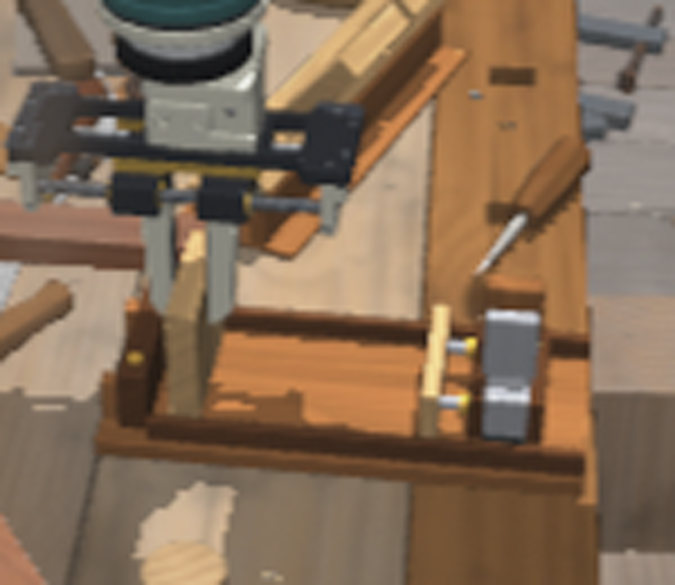

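View pics/w14.png

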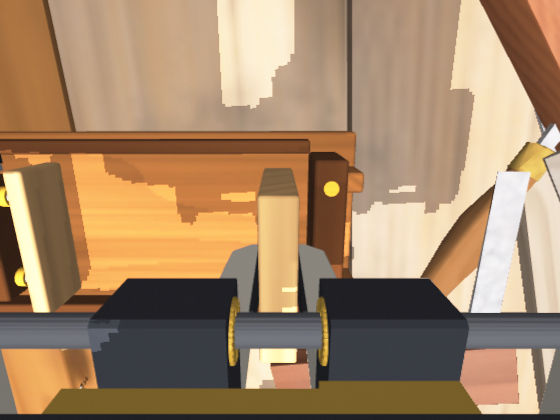

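```bash
python3 -m jog '0 0.002 0 0 0;0 0 0 0 0'
python3 -m jog '0 0.0015 0 0 0;0 0 0 0 0'
python3 -m jog '0 0.0015 0 0 0;0 0 0 0 0'
```

```text
time_s: 27.17
tcp_pos: [0.6762, -0.0162, 0.0819]
tool_rot: [-90.0, 0.0, -93.4]
force: [-1.4, -0.8, 6.3]
grip_width: 0.018
time_s: 27.33
tcp_pos: [0.6764, -0.0163, 0.0819]
tool_rot: [-89.9, -0.0, -93.4]
force: [-7.9, -1.0, 16.8]
grip_width: 0.018
time_s: 27.5
tcp_pos: [0.6766, -0.0163, 0.0818]
tool_rot: [-89.9, -0.0, -93.4]
force: [-12.5, 0.2, 29.5]
grip_width: 0.0178
```

```bash
python3 -m jog '0 -0.002 0 0 0;0 -0.0015 0 0 0;0 0 0 0 0;0 0 0 0 26;0 0 0 0 32;0 0 0 0 40;0 0 0 0 40;0 -0.01 0 0 40;0 -0.02 0 0 40;0 -0.03 0 0 60;0 -0.04 0 0 100;0 -0.04 0 0 100'
python3 - <<'E'
from h import *
s=st(); snap('wrist','w15')
E
```

```text
time_s: 28.5
tcp_pos: [0.6754, -0.0162, 0.2235]
tool_rot: [-90.1, 0.0, -93.4]
force: [0.5, -0.1, 0.6]
grip_width: 0.0529
28.5 tcp [ 0.6754 -0.0162  0.2235] rot [-90.06   0.   -93.36] F [ 0.5 -0.1  0.6] w 0.0529 q [-3.5  7.  83.8  0.  89.3 -0.2]
```

View pics/w15.png

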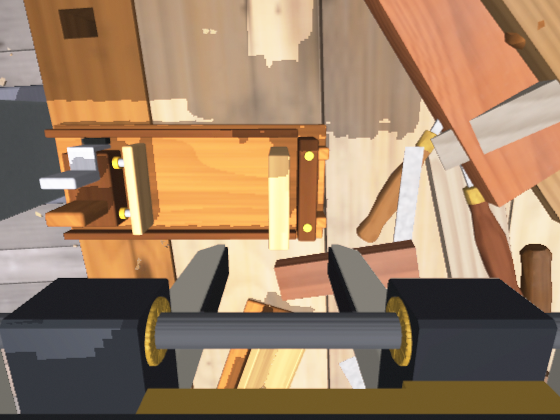

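```bash
python3 -m jog '0 -0.01 0 6 100;0 -0.01 0 6 100;0 -0.01 0 6.2 100;0.02 0 0.004 0 100;0.03 0 0.006 0 100;0.035 0 0.006 0 100;0.035 0 0.006 0 100;0.035 0 0.006 0 100;0.035 0 0.006 0 100;0.035 0 0.006 0 100;0.035 0 0.006 0 100;0.032 0 0.006 0 100'
python3 -m jog '0 0 0 0 100;0 0 0 0 100;0 0 0 0 100;0 0 0 0 100'
python3 - <<'E'
from h import *
s=st(); im=snap('wrist','w16')
P=campose('wrist')
for n,p in (('b2',(.6076,-.3038,.0514,np.radians(-21.4))),('b3',(.5723,-.3903,.0514,np.radians(-21.4)))):
    g=boardpts(p)
    for k in((1,-1),(1,1),(-1,1)):
        for e in(1,-1):
            q=proj('wrist',g(*k,e),P); print(n,k,e,q.round(1))
E
```

```text
time_s: 29.55
tcp_pos: [0.6162, -0.3088, 0.2525]
tool_rot: [-90.0, -0.0, -111.6]
force: [0.8, -0.4, 0.8]
grip_width: 0.0929
time_s: 29.88
tcp_pos: [0.6173, -0.306, 0.2521]
tool_rot: [-90.0, 0.0, -111.5]
force: [-0.0, -0.7, -0.3]
grip_width: 0.0926
29.88 tcp [ 0.6173 -0.306   0.2521] rot [-8.9980e+01  1.0000e-02 -1.1151e+02] F [-0.  -0.7 -0.3] w 0.0926 q [-28.5   8.2  79.8   0.   91.9  -7. ]
b2 (1, -1) 1 [233.7 151.6]
b2 (1, -1) -1 [236.7 236. ]
b2 (1, 1) 1 [247.4 153. ]
b2 (1, 1) -1 [249.5 240.2]
b2 (-1, 1) 1 [297.8 146.7]
b2 (-1, 1) -1 [296.7 221.6]
b3 (1, -1) 1 [235.7 244.8]
b3 (1, -1) -1 [238.4 317.6]
b3 (1, 1) 1 [248.4 249.2]
b3 (1, 1) -1 [250.4 324. ]
b3 (-1, 1) 1 [295.4 229.5]
b3 (-1, 1) -1 [294.5 295.2]
```

View pics/w16.png

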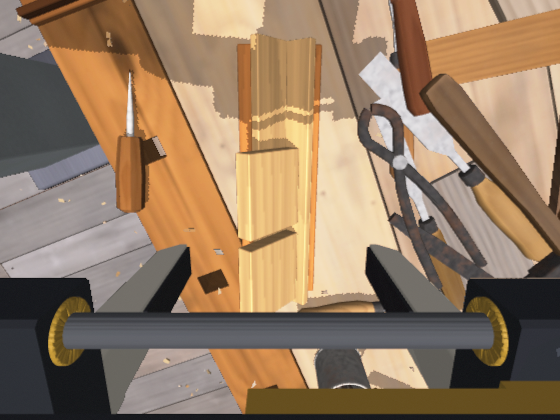

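```bash
python3 - <<'E'
import cv2
a=cv2.imread('pics/w16.png')[110:310,220:360]; cv2.imwrite('pics/w16c.png',cv2.resize(a,None,fx=4,fy=3,interpolation=cv2.INTER_CUBIC))
E
```

```text
(no output)
```

View pics/w16c.png

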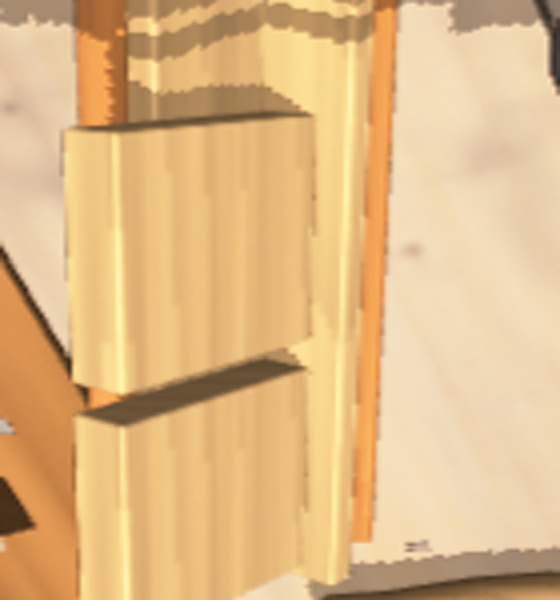

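```bash
python3 - <<'E'
from h import *
P=campose('wrist')
o2={(1,-1,1):(236.5,153.3),(1,1,1):(250.3,153.3),(-1,1,1):(298.3,148.3),(1,-1,-1):(238.5,237.3),(1,1,-1):(251.5,241),(-1,1,-1):(297.8,224.3)}
o3={(1,-1,1):(239.5,248.3),(1,1,1):(251.5,251.3),(-1,1,1):(296,232.7)}
for o,x0 in((o2,[.6076,-.3038,.0514,-.373]),(o3,[.5723,-.39,.0514,-.373])):
    def r(p):
        g=boardpts(p); return np.concatenate([proj('wrist',g(*k),P)-np.array(v) for k,v in o.items()]+[[200*(p[3]+.378)*1, 1000*(p[2]-.0514)]])
    s=least_squares(r,x0); p=s.x; g=boardpts(p); print(p.round(4),np.degrees(p[3]).round(2),'rms',np.sqrt(np.mean(s.fun**2)).round(2),'U',g(1,-1,0).round(4))
s=st()
E
```

```text
[ 0.6088 -0.3058  0.0513 -0.379 ] -21.72 rms 0.68 U [ 0.5797 -0.2942  0.0746]
[ 0.5733 -0.3943  0.0511 -0.3782] -21.67 rms 0.83 U [ 0.5442 -0.3828  0.0744]
29.93 tcp [ 0.6174 -0.3058  0.2521] rot [-8.9980e+01  1.0000e-02 -1.1149e+02] F [ 0.7  0.4 -0.7] w 0.0931 q [-28.5   8.2  79.8   0.   91.9  -7. ]
```

```bash
python3 -m jog '0.003 0.02 0.001 0 100;0 0.03 0 0 100;0 0.03 0 0 100;0 0.03 0 0 100;0 0.02 0 0 100;0 0.02 0 0 100;0 0.015 0 0 100;0 0.01 0 0 100;0 0 0 0 100;0 0 0 0 100'
python3 - <<'E'
from h import *
s=st(); snap('wrist','w17')
E
```

```text
time_s: 30.77
tcp_pos: [0.6171, -0.3098, 0.0773]
tool_rot: [-90.0, 0.0, -111.5]
force: [0.7, 0.3, 0.5]
grip_width: 0.0929
30.77 tcp [ 0.6171 -0.3098  0.0773] rot [ -89.99    0.   -111.54] F [0.7 0.3 0.5] w 0.0929 q [-28.8  13.5  90.3   0.   76.2  -7.2]
```

View pics/w17.png

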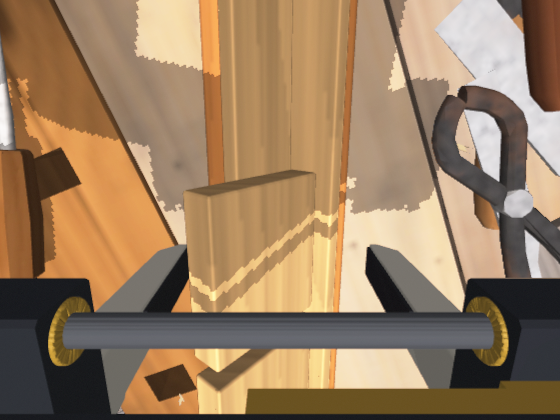

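Board 2 sits the same way between the jaws (its near corner is at column 186 and the near finger at about 190), so I'll repeat the tip-up.

```bash
python3 -m jog '0 0.001 0.003 0 100;0 0 0.002 0 100;0 -0.002 0.001 0 98;0 -0.003 0.001 0 95;0 -0.003 0.0006 0 90;0 -0.002 0 0 86;0 0 0 0 86'
python3 -m jog '0 -0.002 0.0007 0 84;0 -0.002 0.001 0 80;0 -0.002 0.001 0 76;0 -0.0024 0.001 0 71;0 0 0 0 71'
python3 -m jog '0 -0.0017 0.0009 0 67;0 -0.0017 0.001 0 63;0 -0.0016 0.001 0 58;0 -0.0015 0.001 0 54;0 0 0 0 54'
python3 - <<'E'
from h import *
s=st(); snap('wrist','w18')
E
```

```text
time_s: 31.4
tcp_pos: [0.6242, -0.313, 0.0866]
tool_rot: [-89.9, -0.0, -111.6]
force: [-2.5, 0.4, 2.6]
grip_width: 0.0805
time_s: 31.82
tcp_pos: [0.6277, -0.3143, 0.0948]
tool_rot: [-90.0, -0.0, -111.6]
force: [-0.8, 0.0, 0.4]
grip_width: 0.0667
time_s: 32.23
tcp_pos: [0.6312, -0.3158, 0.1011]
tool_rot: [-90.0, -0.0, -111.6]
force: [-1.5, 0.0, 0.5]
grip_width: 0.051
32.23 tcp [ 0.6312 -0.3158  0.1011] rot [ -89.97   -0.   -111.56] F [-1.5  0.   0.5] w 0.051 q [-28.6  14.2  87.1   0.   78.6  -7.1]
```

View pics/w18.png

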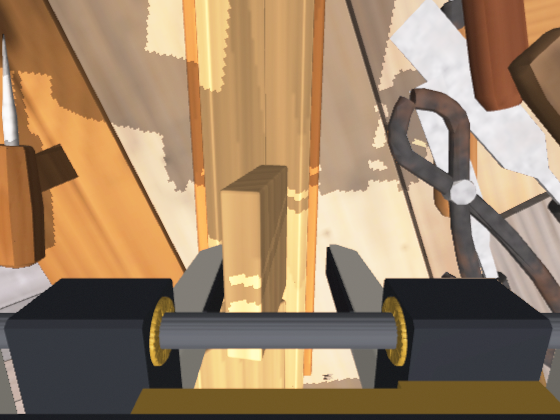

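```bash
python3 -m jog '0 -0.0015 0.001 0 50;0 -0.0013 0.001 0 45;0 -0.001 0.0005 0 40;0 -0.0005 -0.0005 0 36;0 0 -0.001 0 32;0 0 -0.001 0 28;0 0 -0.001 0 24;0 0 -0.001 0 20;0 0 -0.001 0 0;0 0 0 0 0;0 0 0 0 0;0 0 0 0 0'
python3 -m jog '0 -0.004 0 0 0;0 -0.008 0 0 0;0 -0.015 0 0 0;0 -0.02 0 0 0;0 -0.02 0 0 0;0 -0.02 0 -3 0;0 0 0 -5 0;0 0 0 -5 0;0 0 0 -5.3 0;0 0 0 0 0;0 0 0 0 0'
python3 - <<'E'
from h import *
s=st(); snap('wrist','w19'); print(tool(np.array([.631,-.0140,.1])-s['tcp_pos']).round(4))
E
```

```text
time_s: 33.28
tcp_pos: [0.6282, -0.3145, 0.1049]
tool_rot: [-90.0, 0.0, -111.6]
force: [-0.8, -1.2, -0.8]
grip_width: 0.0179
time_s: 34.2
tcp_pos: [0.6283, -0.3146, 0.1933]
tool_rot: [-89.9, -0.0, -93.4]
force: [0.8, -0.5, -1.0]
grip_width: 0.0179
34.2 tcp [ 0.6283 -0.3146  0.1933] rot [-8.994e+01 -3.000e-02 -9.343e+01] F [ 0.8 -0.5 -1. ] w 0.0179 q [-28.7  10.9  82.2  -0.   86.8 -25.3]
[-0.3003  0.0931 -0.0155]
```

View pics/w19.png

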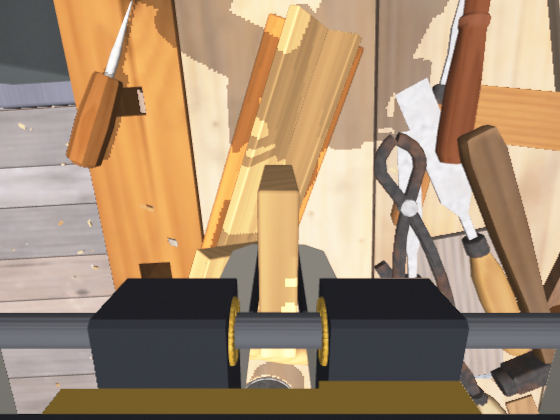

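```bash
python3 -m jog '-0.015 0 -0.001 0 0;-0.022 0 -0.001 0 0;-0.028 0 -0.0015 0 0;-0.028 0 -0.0015 0 0;-0.028 0 -0.0015 0 0;-0.028 0 -0.0015 0 0;-0.028 0 -0.0015 0 0;-0.028 0 -0.0015 0 0;-0.028 0 -0.0015 0 0;-0.028 0 -0.0015 0 0;-0.023 0 -0.001 0 0;-0.016 0 -0.001 0 0'
python3 -m jog '0 0 -0.001 0 0;0 0 0 0 0;0 0 0 0 0;0 0 0 0 0'
python3 - <<'E'
from h import *
s=st(); snap('wrist','w20'); print(tool(np.array([.6305,-.0140,.1])-s['tcp_pos']).round(4))
E
```

```text
time_s: 35.25
tcp_pos: [0.6289, -0.0114, 0.1924]
tool_rot: [-90.0, 0.0, -93.3]
force: [0.8, -0.7, -0.3]
grip_width: 0.0175
time_s: 35.58
tcp_pos: [0.6282, -0.0148, 0.1921]
tool_rot: [-90.0, -0.0, -93.3]
force: [0.9, 0.1, 0.4]
grip_width: 0.0175
35.58 tcp [ 0.6282 -0.0148  0.1921] rot [-8.999e+01 -1.000e-02 -9.334e+01] F [0.9 0.1 0.4] w 0.0175 q [-3.7  1.8 92.2 -0.  86.  -0.3]
[-0.0009  0.0921  0.0022]
```

View pics/w20.png

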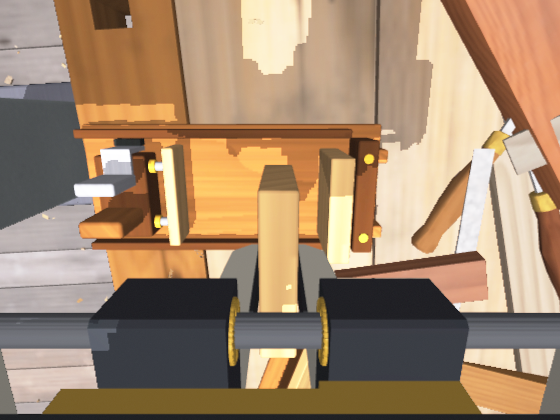

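```bash
python3 -m jog '0 0.015 0 0 0;0 0.02 0 0 0;0 0.02 0 0 0;0 0.018 0 0 0;0 0.012 0 0 0;0 0.01 0 0 0;0 0.008 0 0 0;0 0.003 0 0 0;0 0 0 0 0;0 0 0 0 0'
python3 -m jog '0 0.002 0 0 0;0 0 0 0 0'
python3 -m jog '0 0.0015 0 0 0;0 0 0 0 0'
```

```text
time_s: 36.47
tcp_pos: [0.6286, -0.0141, 0.0866]
tool_rot: [-90.0, -0.0, -93.3]
force: [-0.1, -0.3, -0.3]
grip_width: 0.0175
time_s: 36.63
tcp_pos: [0.6285, -0.0141, 0.0844]
tool_rot: [-90.0, 0.0, -93.3]
force: [-0.6, 0.2, -1.0]
grip_width: 0.0177
time_s: 36.8
tcp_pos: [0.6287, -0.0141, 0.0833]
tool_rot: [-89.9, 0.0, -93.3]
force: [0.4, -0.2, 4.3]
grip_width: 0.0178
```

Contact at TCP z = 0.083 with 4.3 N. I'll release gently.

```bash
python3 -m jog '0 0 0 0 22;0 0 0 0 25;0 0 0 0 27;0 0 0 0 27;0 0 0 0 27;0 -0.005 0 0 27;0 -0.015 0 0 27;0 -0.03 0 0 27;0 -0.04 0 0 60;0 -0.04 0 0 100;0 -0.02 0 6 100;0 0 0 6 100'
python3 - <<'E'
from h import *
s=st(); snap('wrist','w21')
d=np.array([.5733,-.3943,0])+.009*np.array([.929,-.37,0]);d[2]=.25
Rm=R.from_euler('xyz',[-90,0,-111.6],degrees=True).as_matrix(); print((Rm.T@(d-s['tcp_pos'])).round(4), d)
E
```

```text
time_s: 37.8
tcp_pos: [0.6296, -0.0141, 0.2404]
tool_rot: [-89.5, 0.1, -105.5]
force: [0.7, -0.0, 0.3]
grip_width: 0.0473
37.8 tcp [ 0.6296 -0.0141  0.2404] rot [ -89.51    0.11 -105.51] F [ 0.7 -0.   0.3] w 0.0473 q [-3.6  0.7 88.8  0.  89.9 11.9]
[ 0.3742 -0.0096  0.0966] [ 0.581661 -0.39763   0.25    ]
```

View pics/w21.png

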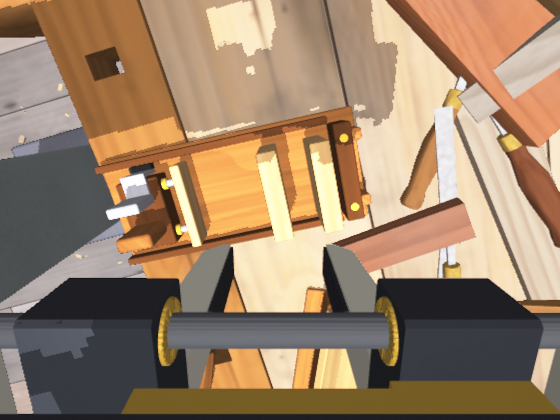

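Both boards stand. Next is board 3.

```bash
python3 -m jog '0 -0.01 0 6.1 100;0.025 0 0.006 0 100;0.035 0 0.009 0 100;0.035 0 0.009 0 100;0.035 0 0.009 0 100;0.035 0 0.009 0 100;0.035 0 0.009 0 100;0.035 0 0.009 0 100;0.035 0 0.009 0 100;0.035 0 0.009 0 100;0.035 0 0.009 0 100;0.034 0 0.0096 0 100'
python3 -m jog '0 0 0 0 100;0 0 0 0 100;0 0 0 0 100;0 0 0 0 100'
python3 - <<'E'
from h import *
s=st(); im=snap('wrist','w22')
import cv2
a=cv2.imread('pics/w22.png')[110:310,220:360]; cv2.imwrite('pics/w22c.png',cv2.resize(a,None,fx=4,fy=3,interpolation=cv2.INTER_CUBIC))
E
```

```text
time_s: 38.85
tcp_pos: [0.5812, -0.3993, 0.2429]
tool_rot: [-90.0, 0.0, -111.2]
force: [0.3, 0.0, 0.2]
grip_width: 0.0926
time_s: 39.18
tcp_pos: [0.5823, -0.3965, 0.2428]
tool_rot: [-90.0, 0.0, -111.3]
force: [0.7, -0.1, -1.3]
grip_width: 0.0929
39.18 tcp [ 0.5823 -0.3965  0.2428] rot [-9.0000e+01  1.0000e-02 -1.1126e+02] F [ 0.7 -0.1 -1.3] w 0.0929 q [-36.3  10.3  78.4   0.   91.3 -15.1]
```

View pics/w22c.png

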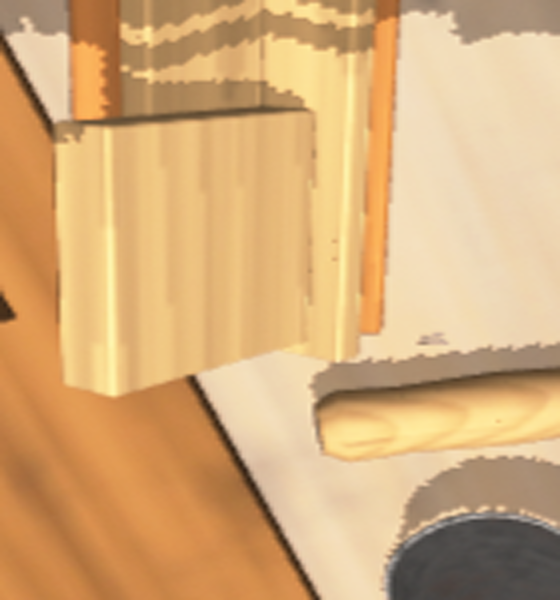

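View pics/w22.png

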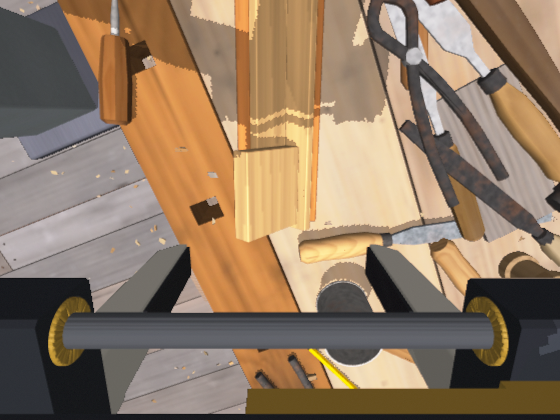

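```bash
python3 - <<'E'
from h import *
P=campose('wrist')
f=lambda x,y:(220+x/4,110+y/3)
o3={(1,-1,1):f(57,125),(1,1,1):f(107,126),(-1,1,1):f(311,108),(1,-1,-1):f(65,383),(1,1,-1):f(115,395),(-1,1,-1):f(303,345)}
def r(p):
    g=boardpts(p); return np.concatenate([proj('wrist',g(*k),P)-np.array(v) for k,v in o3.items()])
s=least_squares(r,[.5723,-.39,.0514,-.373]); p=s.x; print(p.round(4),np.degrees(p[3]).round(2),np.sqrt(np.mean(s.fun**2)).round(2))
ex=np.array([np.cos(p[3]),np.sin(p[3]),0]);c=p[:3].copy();c[2]=.076
t=c+.0085*ex; print('move',tool(t-observe()['tcp_pos']).round(4))
top=p[:2]
for q in((320,285),(375,285),(347,262),(347,310)):
    for z in(.06,.09):
        w=atz('wrist',q,z,P); d=w-np.r_[t[:2],z]; print('mug',q,z,w.round(3),'tool',tool(d).round(3))
E
```

```text
[ 0.5728 -0.3938  0.049  -0.3797] -21.76 0.86
move [ 0.0011  0.1668 -0.0014]
mug (320, 285) 0.06 [ 0.588 -0.507  0.06 ] tool [ 0.1   -0.     0.046]
mug (320, 285) 0.09 [ 0.59 -0.49  0.09] tool [ 0.084 -0.     0.042]
mug (375, 285) 0.06 [ 0.642 -0.528  0.06 ] tool [0.1   0.    0.105]
mug (375, 285) 0.09 [ 0.639 -0.509  0.09 ] tool [0.084 0.    0.095]
mug (347, 262) 0.06 [ 0.623 -0.492  0.06 ] tool [0.073 0.    0.074]
mug (347, 262) 0.09 [ 0.621 -0.477  0.09 ] tool [0.06  0.    0.067]
mug (347, 310) 0.06 [ 0.605 -0.546  0.06 ] tool [0.13  0.    0.077]
mug (347, 310) 0.09 [ 0.605 -0.526  0.09 ] tool [0.111 0.    0.07 ]
```

```bash
python3 -m jog '0.001 0.02 -0.001 0 100;0 0.03 0 0.4 100;0 0.03 0 0 100;0 0.025 0 0 100;0 0.02 0 0 100;0 0.02 0 0 100;0 0.012 0 0 100;0 0.01 0 0 100;0 0 0 0 100;0 0 0 0 100'
python3 - <<'E'
from h import *
s=st(); snap('wrist','w23')
E
```

```text
time_s: 40.07
tcp_pos: [0.581, -0.3979, 0.076]
tool_rot: [-90.0, -0.0, -111.7]
force: [-0.5, 0.2, -0.2]
grip_width: 0.093
40.07 tcp [ 0.581  -0.3979  0.076 ] rot [ -89.99   -0.   -111.73] F [-0.5  0.2 -0.2] w 0.093 q [-36.5  15.1  88.5  -0.   76.4 -14.8]
```

View pics/w23.png

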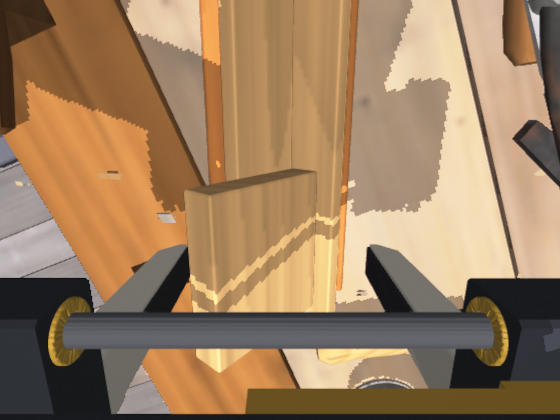

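```bash
python3 -m jog '0 0.001 0.003 0 100;0 0 0.002 0 100;0 -0.002 0.001 0 98;0 -0.003 0.001 0 95;0 -0.003 0.0006 0 90;0 -0.002 0 0 86;0 0 0 0 86'
python3 -m jog '0 -0.002 0.0007 0 84;0 -0.002 0.001 0 80;0 -0.002 0.001 0 76;0 -0.0024 0.001 0 71;0 0 0 0 71'
python3 -m jog '0 -0.0017 0.0009 0 67;0 -0.0017 0.001 0 63;0 -0.0016 0.001 0 58;0 -0.0015 0.001 0 54;0 0 0 0 54'
python3 - <<'E'
from h import *
s=st(); snap('wrist','w24')
E
```

```text
time_s: 40.7
tcp_pos: [0.5879, -0.4011, 0.0853]
tool_rot: [-90.0, -0.0, -111.8]
force: [-3.6, 1.2, 2.2]
grip_width: 0.0805
time_s: 41.12
tcp_pos: [0.5916, -0.4025, 0.0935]
tool_rot: [-90.0, -0.0, -111.8]
force: [-0.2, 0.1, 0.5]
grip_width: 0.0669
time_s: 41.53
tcp_pos: [0.5951, -0.4039, 0.0998]
tool_rot: [-90.0, -0.0, -111.8]
force: [-0.2, -0.1, 0.8]
grip_width: 0.0513
41.53 tcp [ 0.5951 -0.4039  0.0998] rot [-8.9970e+01 -1.0000e-02 -1.1176e+02] F [-0.2 -0.1  0.8] w 0.0513 q [-36.2  15.9  85.3  -0.   78.8 -14.4]
```

View pics/w24.png

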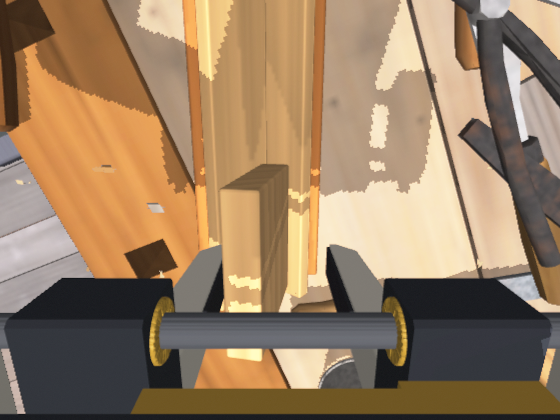

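```bash
python3 -m jog '0 -0.0015 0.001 0 50;0 -0.0013 0.001 0 45;0 -0.001 0.0005 0 40;0 -0.0005 -0.0005 0 36;0 0 -0.001 0 32;0 0 -0.001 0 28;0 0 -0.001 0 24;0 0 -0.001 0 20;0 0 -0.001 0 0;0 0 0 0 0;0 0 0 0 0;0 0 0 0 0'
python3 -m jog '0 -0.004 0 0 0;0 -0.008 0 0 0;0 -0.015 0 0 0;0 -0.02 0 0 0;0 -0.02 0 0 0;0 -0.02 0 -3 0;0 0 0 -5 0;0 0 0 -5 0;0 0 0 -5.4 0;0 0 0 0 0;0 0 0 0 0'
python3 - <<'E'
from h import *
s=st(); snap('wrist','w25'); print(tool(np.array([.5835,-.0115,.1])-s['tcp_pos']).round(4))
E
```

```text
time_s: 42.58
tcp_pos: [0.5921, -0.4026, 0.1036]
tool_rot: [-90.0, 0.0, -111.8]
force: [-0.2, -0.6, -1.3]
grip_width: 0.0175
time_s: 43.5
tcp_pos: [0.5922, -0.4027, 0.192]
tool_rot: [-89.9, -0.0, -93.5]
force: [-0.1, -0.7, -0.5]
grip_width: 0.0177
43.5 tcp [ 0.5922 -0.4027  0.192 ] rot [-8.995e+01 -3.000e-02 -9.353e+01] F [-0.1 -0.7 -0.5] w 0.0177 q [-36.3  12.6  80.4   0.   86.9 -32.7]
[-0.39    0.0918 -0.033 ]
```

View pics/w25.png

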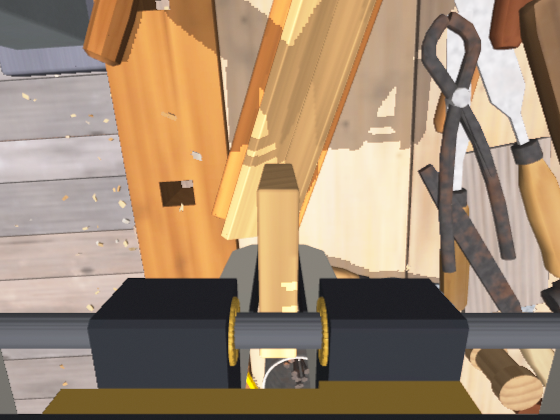

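```bash
python3 -m jog '-0.015 0 -0.002 0 0;-0.025 0 -0.002 0 0;-0.03 0 -0.003 0 0;-0.03 0 -0.003 0 0;-0.03 0 -0.003 0 0;-0.03 0 -0.003 0 0;-0.03 0 -0.003 0 0;-0.03 0 -0.003 0 0;-0.03 0 -0.003 0 0;-0.03 0 -0.002 0 0;-0.03 0 -0.002 0 0;-0.03 0 -0.002 0 0'
python3 -m jog '-0.03 0 -0.001 0 0;-0.02 0 -0.001 0 0;0 0 0 0 0;0 0 0 0 0;0 0 0 0 0;0 0 0 0 0'
python3 - <<'E'
from h import *
s=st(); snap('wrist','w26'); print(tool(np.array([.5835,-.0115,.1])-s['tcp_pos']).round(4))
E
```

```text
time_s: 44.55
tcp_pos: [0.5804, -0.0595, 0.191]
tool_rot: [-90.0, 0.0, -93.5]
force: [0.7, -0.3, -1.5]
grip_width: 0.0178
time_s: 45.05
tcp_pos: [0.5819, -0.012, 0.1907]
tool_rot: [-90.0, -0.0, -93.4]
force: [1.0, -0.4, 0.1]
grip_width: 0.018
45.05 tcp [ 0.5819 -0.012   0.1907] rot [-9.000e+01 -1.000e-02 -9.344e+01] F [ 1.  -0.4  0.1] w 0.018 q [-3.7 -3.9 98.  -0.  85.9 -0.2]
[-0.0006  0.0907  0.0016]
```

View pics/w26.png

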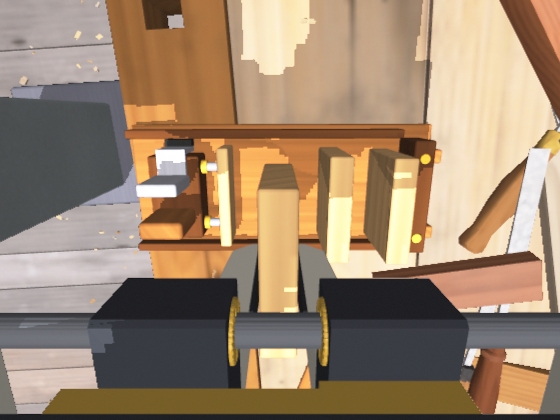

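```bash
python3 -m jog '0 0.015 0 0 0;0 0.02 0 0 0;0 0.02 0 0 0;0 0.018 0 0 0;0 0.012 0 0 0;0 0.01 0 0 0;0 0.008 0 0 0;0 0.002 0 0 0;0 0 0 0 0;0 0 0 0 0'
python3 -m jog '0 0.0015 0 0 0;0 0 0 0 0'
python3 -m jog '0 0.0015 0 0 0;0 0 0 0 0'
```

```text
time_s: 45.93
tcp_pos: [0.5824, -0.0114, 0.0864]
tool_rot: [-89.9, -0.0, -93.4]
force: [-0.1, 0.6, -1.1]
grip_width: 0.0177
time_s: 46.1
tcp_pos: [0.5822, -0.0114, 0.0847]
tool_rot: [-89.9, -0.0, -93.4]
force: [0.3, 0.1, -0.0]
grip_width: 0.0177
time_s: 46.27
tcp_pos: [0.582, -0.0114, 0.0827]
tool_rot: [-90.0, -0.0, -93.4]
force: [-0.5, 0.1, -1.1]
grip_width: 0.0177
```

```bash
python3 -m jog '0 0.0015 0 0 0;0 0 0 0 0'
python3 -m jog '0 0.001 0 0 0;0 0 0 0 0'
```

```text
time_s: 46.43
tcp_pos: [0.5822, -0.0114, 0.0821]
tool_rot: [-90.0, -0.0, -93.4]
force: [-2.7, -0.3, 8.4]
grip_width: 0.0178
time_s: 46.6
tcp_pos: [0.5823, -0.0114, 0.0821]
tool_rot: [-89.9, -0.0, -93.4]
force: [-7.7, -0.8, 18.0]
grip_width: 0.0181
```

```bash
python3 -m jog '0 -0.001 0 0 0;0 -0.0005 0 0 0;0 0 0 0 22;0 0 0 0 25;0 0 0 0 27;0 0 0 0 27;0 0 0 0 27;0 -0.005 0 0 27;0 -0.015 0 0 27;0 -0.03 0 0 27;0 -0.04 0 0 60;0 -0.04 0 0 100'
python3 -m jog '0 -0.01 0 7.1 100;0 0 0 7.1 100;0 0 0 7.1 100;0 0 0 7.1 100;0 0 0 7.1 100;0 0 0 7.1 100;0 0 0 7.1 100;0 0 0 7.1 100;0 0 0 7.1 100;0 0 0 7.1 100;0 0 0 7.1 100;0 0 0 7.1 100'
python3 -m jog '0 0 0 4.8 100;0 0 0 0 100;0 0 0 0 100;0 0 0 0 100'
python3 - <<'E'
from h import *
s=st(); snap('wrist','w27'); snap('top','t27'); snap('side','s27'); print(tool(np.array([.487,-.0075,.074])-s['tcp_pos']).round(4))
E
```

```text
time_s: 47.6
tcp_pos: [0.5814, -0.0114, 0.213]
tool_rot: [-90.1, 0.0, -93.4]
force: [0.3, 0.3, 0.4]
grip_width: 0.0341
time_s: 48.6
tcp_pos: [0.582, -0.0114, 0.2221]
tool_rot: [-90.0, 0.0, -178.9]
force: [-0.3, -0.3, -0.3]
grip_width: 0.093
time_s: 48.93
tcp_pos: [0.582, -0.0114, 0.2218]
tool_rot: [-90.0, 0.0, 176.8]
force: [-0.3, 0.5, 0.1]
grip_width: 0.0928
48.93 tcp [ 0.582  -0.0114  0.2218] rot [-9.0000e+01  1.0000e-02  1.7682e+02] F [-0.3  0.5  0.1] w 0.0928 q [-3.6 -4.6 95.8 -0.  88.9 89.5]
[0.095  0.1478 0.0015]
```

View pics/w27.png

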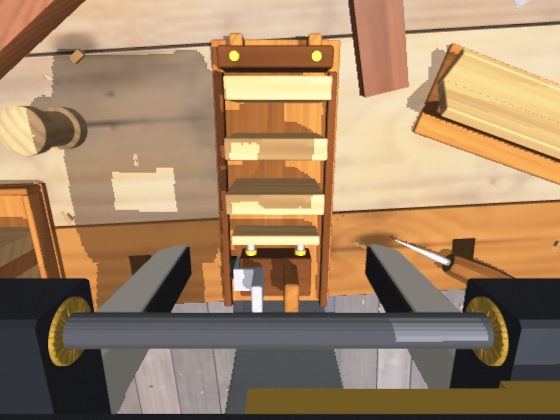

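View pics/s27.png

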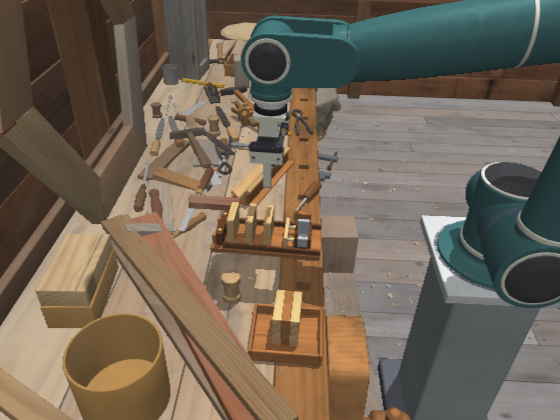

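```bash
python3 -m jog '0.02 0 0 0 100;0.03 0 0 0 100;0.03 0 0 0.2 100;0.015 0.02 0.001 0 100;0 0.03 0 0 100;0 0.03 0 0 100;0 0.03 0 0 100;0 0.02 0 0 100;0 0.01 0 0 100;0 0.008 0 0 100;0 0 0 0 100;0 0 0 0 100'
python3 -m jog '0 0 0 0 70;0 0 0 0 55;0 0 0 0 45;0 0 0 0 20;0 0 0 0 20;0 0 0 0 0;0 0 0 0 0;0 0 0 0 0;0 0 0 0 0'
python3 - <<'E'
from h import *
s=st(); snap('wrist','w28')
E
```

```text
time_s: 50.08
tcp_pos: [0.4875, -0.0068, 0.0746]
tool_rot: [-90.0, 0.0, 176.4]
force: [0.3, -0.1, 0.3]
grip_width: 0.0932
time_s: 50.83
tcp_pos: [0.4872, -0.0062, 0.0737]
tool_rot: [-90.1, 0.0, 176.4]
force: [-1.5, -23.6, 1.3]
grip_width: 0.0379
50.83 tcp [ 0.4872 -0.0062  0.0737] rot [-9.0080e+01  1.0000e-02  1.7645e+02] F [ -1.5 -23.6   1.3] w 0.0379 q [-3.800e+00 -1.180e+01  1.162e+02  1.000e-01  7.560e+01  8.980e+01]
```

View pics/w28.png

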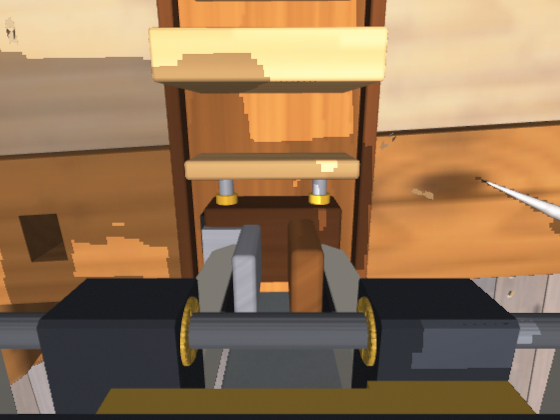

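```bash
python3 -m jog '0 0 0.001 0 0;0 0 0.001 0 0;0 0 0 0 0;0 0 0 0 0'
```

```text
time_s: 51.22
tcp_pos: [0.4871, -0.0076, 0.0738]
tool_rot: [-90.2, 0.0, 176.5]
force: [1.5, 13.0, 0.5]
grip_width: 0.0354
```

```bash
python3 -m jog '-0.002 0 0 0 0;-0.004 0 0 0 0;-0.005 0 0 0 0;-0.005 0 0 0 0;-0.005 0 0 0 0;-0.005 0 0 0 0;-0.003 0 0 0 0;-0.003 0 0 0 0;-0.003 0 0 0 0;-0.003 0 0 0 0;-0.003 0 0 0 0;-0.003 0 0 0 0'
python3 -m jog '-0.003 0 0 0 0;-0.003 0 0 0 0;-0.003 0 0 0 0;-0.003 0 0 0 0;-0.003 0 0 0 0;0 0 0 0 0'
python3 - <<'E'
from h import *
s=st(); snap('wrist','w29');snap('side','s29')
import cv2
a=cv2.imread('pics/s29.png')[180:270,200:340]; cv2.imwrite('pics/s29c.png',cv2.resize(a,None,fx=5,fy=5,interpolation=cv2.INTER_CUBIC))
E
```

```text
time_s: 52.22
tcp_pos: [0.5307, -0.0101, 0.0737]
tool_rot: [-90.2, -0.1, 176.5]
force: [-4.6, 14.4, 4.6]
grip_width: 0.0356
time_s: 52.72
tcp_pos: [0.5461, -0.0109, 0.0737]
tool_rot: [-90.2, -0.0, 176.5]
force: [1.3, 13.7, 1.9]
grip_width: 0.0356
52.72 tcp [ 0.5461 -0.0109  0.0737] rot [-9.0170e+01 -3.0000e-02  1.7646e+02] F [ 1.3 13.7  1.9] w 0.0356 q [ -3.9  -3.9 109.2   0.2  74.7  89.6]
```

View pics/w29.png

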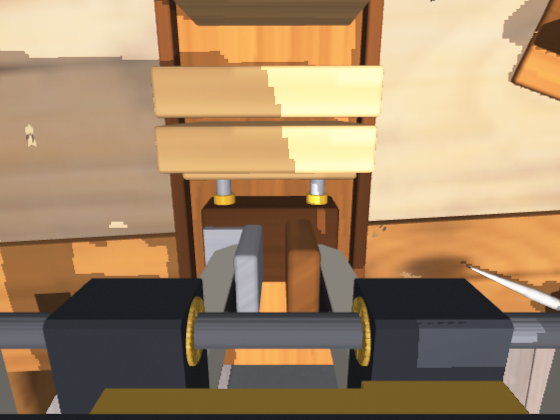

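View pics/s29c.png

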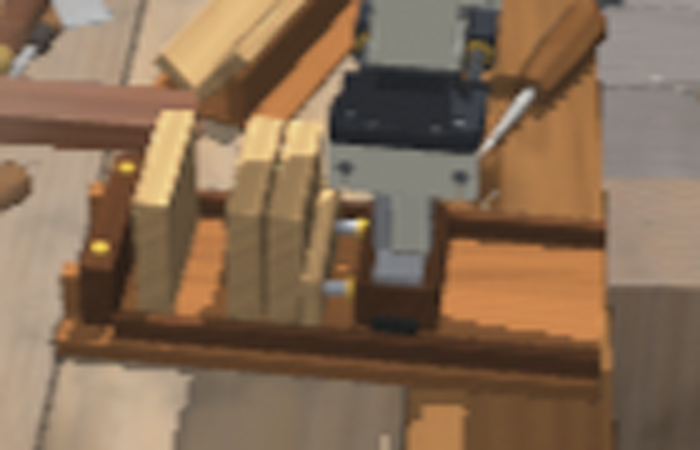

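```bash
python3 -m jog '-0.003 0 0 0 0;-0.003 0 0 0 0;-0.003 0 0 0 0;-0.003 0 0 0 0;-0.003 0 0 0 0;-0.003 0 0 0 0;-0.003 0 0 0 0;-0.003 0 0 0 0;-0.003 0 0 0 0;-0.003 0 0 0 0;-0.003 0 0 0 0;0 0 0 0 0'
python3 -m jog '-0.003 0 0 0 0;-0.003 0 0 0 0;0 0 0 0 0'
python3 - <<'E'
from h import *
s=st(); snap('wrist','w30');snap('side','s30')
import cv2
a=cv2.imread('pics/s30.png')[180:270,200:340]; cv2.imwrite('pics/s30c.png',cv2.resize(a,None,fx=5,fy=5,interpolation=cv2.INTER_CUBIC))
E
```

```text
time_s: 53.82
tcp_pos: [0.579, -0.0129, 0.0737]
tool_rot: [-90.2, -0.0, 176.5]
force: [-0.6, 15.0, 1.6]
grip_width: 0.0355
time_s: 54.07
tcp_pos: [0.5849, -0.0132, 0.0737]
tool_rot: [-90.2, -0.0, 176.5]
force: [-0.0, 14.7, 1.9]
grip_width: 0.0359
54.07 tcp [ 0.5849 -0.0132  0.0737] rot [-9.0180e+01 -4.0000e-02  1.7647e+02] F [-0.  14.7  1.9] w 0.0359 q [ -3.9   1.  104.4   0.2  74.7  89.6]
```

View pics/w30.png

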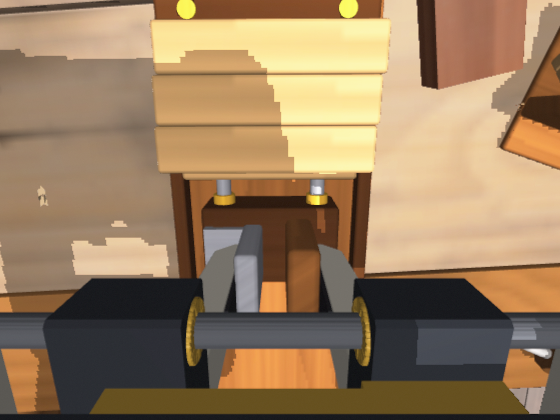

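View pics/s30c.png

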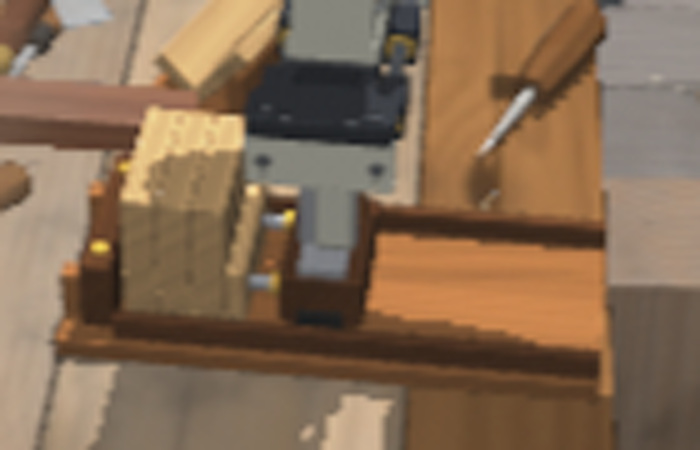

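```bash
python3 -m jog '-0.001 0 0 0 0;-0.001 0 0 0 0'
python3 -m jog '-0.001 0 0 0 0;-0.001 0 0 0 0'
python3 -m jog '-0.001 0 0 0 0;-0.001 0 0 0 0'
```

```text
time_s: 54.33
tcp_pos: [0.5864, -0.0133, 0.0737]
tool_rot: [-90.2, -0.1, 176.5]
force: [-6.8, 15.7, 4.8]
grip_width: 0.0356
time_s: 54.5
tcp_pos: [0.5883, -0.0134, 0.0737]
tool_rot: [-90.2, -0.1, 176.5]
force: [-7.9, 14.9, 5.3]
grip_width: 0.0358
time_s: 54.67
tcp_pos: [0.5902, -0.0135, 0.0737]
tool_rot: [-90.2, -0.1, 176.5]
force: [-8.5, 15.8, 7.3]
grip_width: 0.0357
```

```bash
python3 -m jog '-0.001 0 0 0 0;-0.001 0 0 0 0'
python3 - <<'E'
from h import *
s=st(); snap('wrist','w31')
import cv2
for n in('w30','w31'):
    a=cv2.imread(f'pics/{n}.png')[110:250,140:400]; cv2.imwrite(f'pics/{n}c.png',cv2.resize(a,None,fx=3,fy=3,interpolation=cv2.INTER_CUBIC))
E
```

```text
time_s: 54.83
tcp_pos: [0.5921, -0.0136, 0.0737]
tool_rot: [-90.2, -0.1, 176.5]
force: [-9.7, 15.2, 7.2]
grip_width: 0.0356
54.83 tcp [ 0.5921 -0.0136  0.0737] rot [-9.0180e+01 -1.2000e-01  1.7647e+02] F [-9.7 15.2  7.2] w 0.0356 q [ -3.9   2.  103.4   0.2  74.8  89.6]
```

View pics/w31c.png

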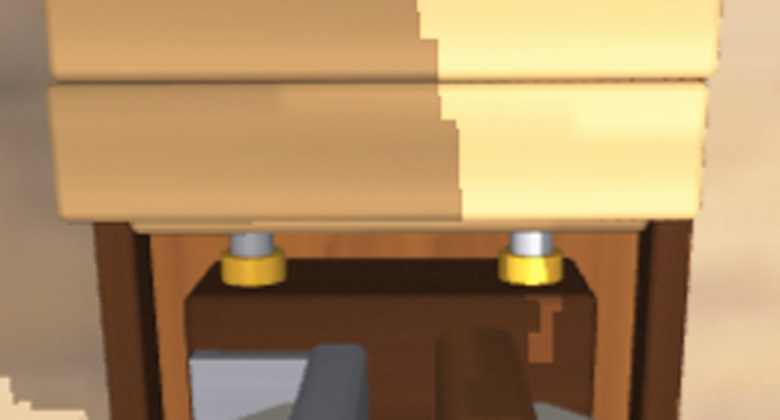

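View pics/w30c.png

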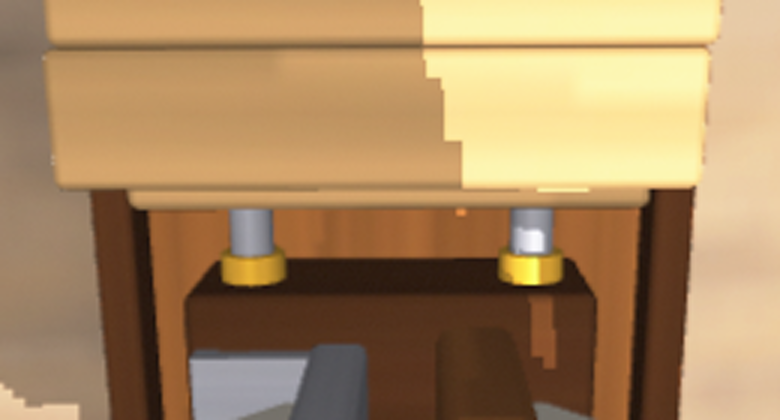

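```bash
python3 -m jog '-0.001 0 0 0 0;-0.001 0 0 0 0;-0.0008 0 0 0 0;0 0 0 0 0'
python3 - <<'E'
from h import *
s=st(); snap('wrist','w32')
import cv2
for n in('w28','w32'):
    a=cv2.imread(f'pics/{n}.png')[110:250,140:400]; cv2.imwrite(f'pics/{n}c.png',cv2.resize(a,None,fx=3,fy=3,interpolation=cv2.INTER_CUBIC))
E
```

```text
time_s: 55.22
tcp_pos: [0.5949, -0.0138, 0.0737]
tool_rot: [-90.2, -0.1, 176.5]
force: [-10.0, 15.2, 6.2]
grip_width: 0.0355
55.22 tcp [ 0.5949 -0.0138  0.0737] rot [-9.0180e+01 -1.4000e-01  1.7647e+02] F [-10.   15.2   6.2] w 0.0355 q [ -3.9   2.3 103.1   0.2  74.8  89.6]
```

View pics/w32c.png

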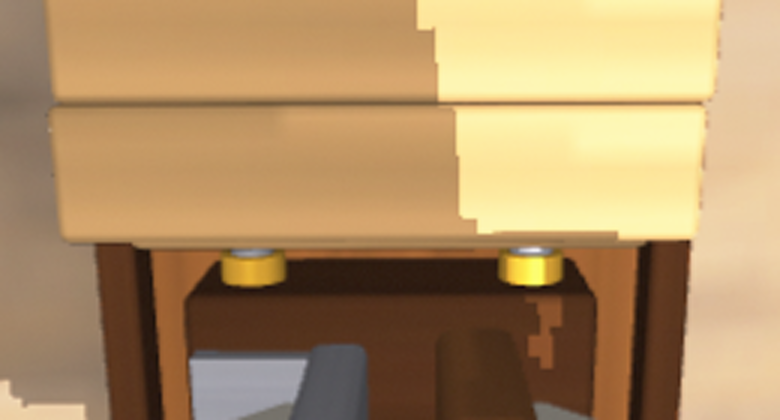

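View pics/w28c.png

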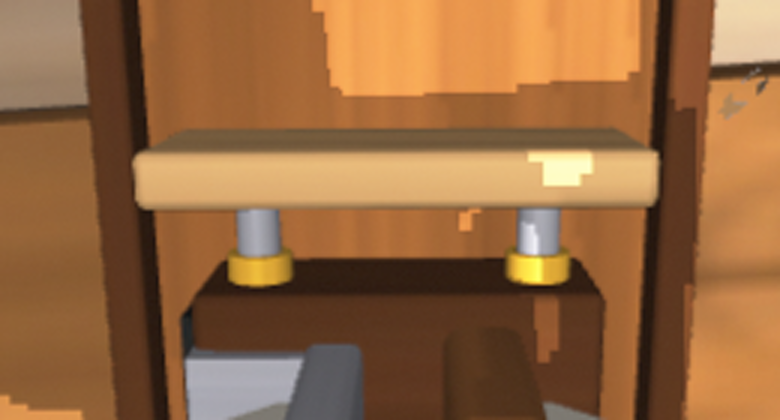

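```bash
python3 -m jog '0 0 0 0 42;0 0 0 0 46;0 0 0 0 50;0 0 0 0 60;0 0 0 0 80;0 0 0 0 100;0 0 0 0 100;0 0 0 0 100'
python3 - <<'E'
from h import *
s=st(); snap('wrist','w33')
import cv2
a=cv2.imread(f'pics/w33.png')[110:250,140:400]; cv2.imwrite(f'pics/w33c.png',cv2.resize(a,None,fx=3,fy=3,interpolation=cv2.INTER_CUBIC))
E
```

```text
time_s: 55.93
tcp_pos: [0.5956, -0.0157, 0.0736]
tool_rot: [-90.0, -0.0, 176.4]
force: [0.2, -0.9, -0.5]
grip_width: 0.0752
55.93 tcp [ 0.5956 -0.0157  0.0736] rot [-89.99  -0.   176.43] F [ 0.2 -0.9 -0.5] w 0.0752 q [ -4.    2.3 103.   -0.   74.6  89.6]
```

View pics/w33c.png

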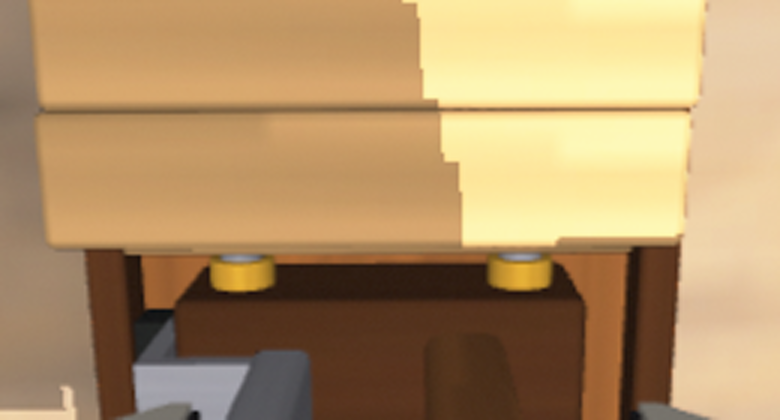

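```bash
python3 -m jog '0 0 0 0 100;0 -0.01 0 0 100;0 -0.02 0 0 100;0 -0.03 0 0 100;0 -0.04 0 0 100;0 -0.04 0 0 100;0 -0.04 0 0 100;0.02 -0.03 0 0 100;0.03 0 0 0 100;0.03 0 0 0 100;0 0 0 0 100;0 0 0 0 100'
python3 - <<'E'
from h import *
s=st(); snap('wrist','w34');snap('side','s34');snap('top','t34')
import cv2
a=cv2.imread('pics/s34.png')[160:380,190:350]; cv2.imwrite('pics/s34c.png',cv2.resize(a,None,fx=2.7,fy=2.7,interpolation=cv2.INTER_CUBIC))
E
```

```text
time_s: 56.98
tcp_pos: [0.515, -0.0105, 0.2852]
tool_rot: [-90.0, 0.1, 176.4]
force: [0.5, 0.5, -0.0]
grip_width: 0.0927
56.98 tcp [ 0.515  -0.0105  0.2852] rot [-9.0000e+01  1.4000e-01  1.7644e+02] F [ 0.5  0.5 -0. ] w 0.0927 q [ -4.  -14.   98.2  -0.   95.7  89.6]
```

View pics/w34.png

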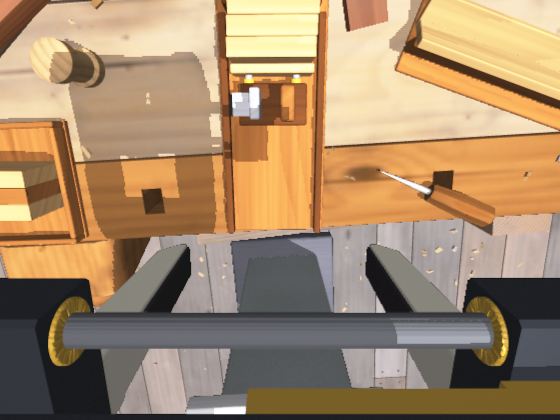

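View pics/s34c.png

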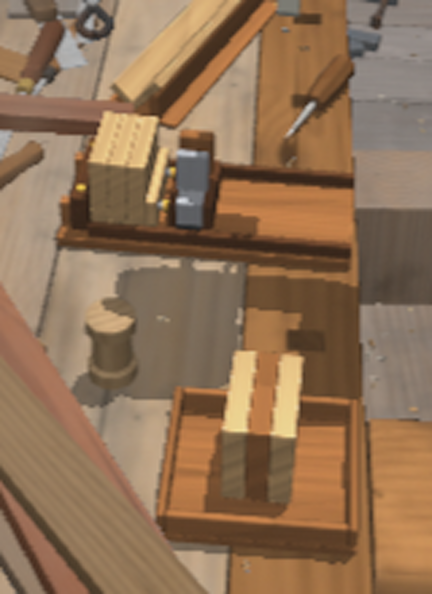

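The boards stand pressed together in the jig and the tab is out. The blank stands inside the tray, the stand is empty, and the awl and spool haven't moved. Handing in.

```bash
python3 - <<'E'
from h import *
st(); print(env.hand_in())
E
```

```text
57.13 tcp [ 0.5162 -0.0106  0.2838] rot [-90.    -0.   176.44] F [-0.1  0.3 -0.1] w 0.0929 q [ -4.  -13.8  98.1  -0.   95.7  89.6]
the job is handed in; nothing more can be done
None
```

The changeover is done and handed in at about 57 s of the 210 s. With the tab squeezed, I slid the fence fully back and set the blank upright in the tray. I then tipped all three boards up off the stand and stood them on edge in the jig. Squeezing the tab again, I ran the fence forward about 108 mm and released the tab.

- **Final pictures:** They show the three boards upright and tight together, the tab sprung out, and the fence holding its place. The blank is standing in the tray, the stand is empty, and the awl and spool do not appear to have moved.
- **Plate travel:** The plate is pushed in about 7 mm of 14 mm. Both the fence travel and the wrist camera give that figure. The push force did not contradict it, though it read slightly lower on the last step.
- **Force spike:** My first try at tipping board 1 jammed a finger against the board, and the wrist force reached about 80 N, below the 120 N limit. I backed off, changed to an arcing motion, and the tip-ups went cleanly from then on.
- **Hard contacts:** Three contacts were firmer than needed. Pushing the fence against its back stop read about 28 N, pressing board 1 onto the bed about 30 N, and the first squeeze on the handle about 29 N sideways.
- **Blank knock:** I saw no clear sign of the blank being knocked aside before I picked it up or after I set it down.

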